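# Stow the lighter, then uncap the gas cylinder whose thread hand is unknown

## Task

Before the gas is opened, lay the lighter in the open drawer of the cup rack and slide the drawer fully shut. Then unscrew the black cap from the outlet of the gas cylinder - nobody remembers whether this one has a right-hand or a left-hand thread, so find out which way it turns without wrenching it - lift it straight off and finish still holding it in the gripper over the cylinder, at least 8 cm above where it sat, so that no grit gets into its seal. Leave the kettle and the jebena where they are.

Things in the scene. Friction and masses are not known exactly. Their poses are not given: they have to be found in the camera images.
- lighter: Long-nosed kitchen gas lighter, loose, 70 g, 165 mm long, lying on its side. Origin: on its underside below the middle of the handle; x along it to the nozzle tip, z up. Black plastic handle 100 long (x -50 to 50), 24 wide (y), 20 high; steel nozzle 10 to 15 thick from x = 50 to 115, its axis 10 above the underside; trigger sticks out 5 mm at -y, x 26 to 42. Balance point near x = 15.
- lighter_mid (a point): Middle of the lighter's whole length, at (32.5, 0, 10) mm in the lighter's frame, same axes.
- rack_drawer0 (a joint): Opening of the cup rack's only drawer in m: 0 fully shut, 0.125 fully open; it starts 0.10 to 0.122 open. It slides easily (about 1 N of friction) and stays where it is left.
- tray (a point): Centre of the drawer's inner floor, 22 mm above the counter; moves with the drawer. x points into the rack (the shutting direction), y along the drawer's width, z up. Inside, the drawer is 145 mm in x, 218 in y, its side walls 41 high. The rack's mouth stands at x = (opening) - 78.5 mm: only the floor from x = -72.5 up to there is uncovered.
- rack_drawer0_handle (a point): Point in the wooden knob on the middle of the drawer front, 35 mm out from the front's outer face, 47 mm above the counter; axes as the tray's; moves with the drawer. The knob is 28 mm wide and sticks out 43 mm. The front is a board 254 wide, 15 thick, from 15 to 72 mm above the counter.
- rack: Wooden cup rack, a case 190 deep (x), 260 wide (y), 85 high, fixed to the counter; origin under its centre, front facing -x (roughly to the robot) with the drawer in it. Small cups stand upside down in a low gallery on top, from x = -27 to +93, up to 140 mm above the counter.
- cylinder: Grey steel gas cylinder, 200 mm in diameter, full and heavy: it does not shift. Origin under its centre, z up. The dome is 166 mm high; a wire guard ring of 72 mm radius around the outlet reaches 188 mm above the counter. A second such cylinder, with a burner on it and 277 mm high in all, stands with its axis 290 mm from this one, towards this one's -y; not part of the job.
- outlet (a point): On the cylinder's axis, top of its brass outlet boss, 176 mm above the counter (cylinder's axes). The threaded outlet rises 20 mm from here, hidden inside the cap. Its thread is right-handed (loosens anticlockwise seen from above, +z) or left-handed (loosens clockwise); that differs from start to start and cannot be seen.
- gas_cap: Black plastic cap, 45 g, screwed home on the outlet. Origin: centre of its lower rim, 177 mm above the counter at first; z up; x then parallel to the cylinder's. Ribbed skirt 48 mm wide, 24 high. The wrong way it stops dead at once (over 4 N m would strip it); the right way it turns freely (under 0.1 N m), is loose from 0.65 to 1.2 rad, where it lifts straight off (20 mm clears), and stops at 1.3 rad.
- cap_bar (a point): Middle of the thumb bar across the cap's top, on the cap's axis, 36 mm above its lower rim. The bar is 44 mm long (x), 12 thick (y), and stands from 24 to 48 mm above the rim; same axes as the cap.
- kettle: Aluminium kettle with bail handle, 164 mm wide, 183 high, loose bystander; origin under its centre.
- jebena: Clay coffee pot with long neck, 124 mm wide, 210 high, loose bystander; origin under its centre.
Things that resemble listed ones, but are neither listed nor needed, are in the scene too. Several things have the shape of the gas_cap; the one meant has the colours described above.

How it is judged:
By the outcome, as a careful person would: the job done as asked, in the order asked, and still so for the second after the job is handed in, while the arm keeps its last pose, push and grip.
It also fails if it takes over 61 s, if anything falls off the work surface, if the arm or the gripper's body presses on something with over 40 N, if the wrist force passes 120 N, or if a joint passes its speed limit or range.

## Robot

A 6-joint arm with a two-finger parallel gripper is mounted at the origin on the work surface. World frame = base frame: x ahead of the robot, y to its left, z up, the work surface at z = 0. Lengths are in m, angles in rad, forces in N, time in s.
With the tool pointing down it reaches from about 0.35 to 0.725 m from the base axis. Payload 6 kg.
Tool frame: the origin (TCP) lies on the centre line of the jaws, within the pads' length; the fingertips stand 22 mm ahead of it and the grasp point (between the pads) lies 3 mm ahead of it; x points along the fingers, z is the direction in which the jaws open and shut, and the axes are right-handed (so a half turn about x gives the same grasp; the last joint's range is limited). The gripper opens to 85 mm and grips with 20 to 120 N. Pads are 22 mm wide; open, the fingers measure 114 mm over their backs; the gripper's body (76 mm by 85 mm) begins 54 mm behind the grasp point. The pads swing forward as they close: fully open they stand 13 mm farther back than shut.
Start: joints at [-0.878, 0.04, 0.085, 0, -1.615, -0.334], TCP at [0.211, -0.562, 0.253] pointing down, gripper open.
Joint ranges: [-2.56, 2.56], [-1.29, 2.01], [-1.08, 1.49], [-3.29, 1.98], [-2.81, -0.18], [-2.99, 2.99]. Speed limits (rad/s): [2.57, 2.57, 3.01, 3.14, 3.14, 3.14].

## Interface

Orientations are given as a rotation vector (axis times angle).
In Python, from workcell import get_obs, camera, camera_model, finish_job, masks_of gives the robot as it stands. The module is installed in compiled form; this text tells all that it offers.
- The arm moves only by the shell command python3 -m crank 'ROWS' [FORCE]. ROWS is JSON, a list that holds one entry, the list of rows, each a list of 7 numbers: the turn, a rotation vector about the tool's x, y, z scaled (see below), then the shift along the tool's x, y, z scaled (see below), then the finger opening in mm, from 0 to 85.4. A call has exactly 5 rows; each row shifts and turns the commanded pose from where the row before left it, along the tool's axes as they then stand; what a row does not reach is not made up. The controller multiplies each number of a shift by 3 cm and each number of a turn by 5 degrees. A row lasts 1/10 s, in which the tool goes at most 50 mm and 8.59 degrees, less where a joint would pass 70% of its speed; a pose out of reach is approached as far as the arm can. A call with a number of a shift or a turn outside -1 to 1 is refused whole. A call with a gripper value outside its range is refused whole. The fingers move at their own pace and stop on an object; FORCE is the grip in N (left out, the last holds). Time passes only in rows, so rows that do not move let the fingers close, or fill a call up. It gives the time, the measured TCP pose, the force and the opening at its end, in the units of the state.
- get_obs(): the state, without advancing time (a new reading comes with each control period).
- camera(name): name is "side" or "top"; returns the picture (420x560x3 uint8, red, green, blue); there is no depth.
- camera_model(name): a dict with "intrinsics" (3x3 intrinsics, pixels), "dist" ([k1, k2, p1, p2, k3] as OpenCV has them; the pictures are not rectified), "R" (3x3) and "t" (3): a world point X has camera coordinates R X + t. Camera axes: x right, y down, z forward; pixel columns grow to the right and rows downward; lengths in m; the calibration is good to about 2 mm. A picture is of the moment at which its call begins. camera_model takes no time and is no camera call.
- finish_job(): hands the job in, once; it reports no verdict.
Trained networks look in the newest picture that a camera, given by its name, has taken for a name from the list of things; names that differ only in an ending like _2 or _b are one class to them, and where a whole thing is asked for, a point or a joint stands for the part that bears it (a point fixed in the world has none). Each returns a list of dicts, best first, with "conf" (0 to 1); they miss things now and then, are a little off and sometimes report something else, mostly with a low value. They report only what shows in the picture. A call takes as long as a camera call. They do not tell look-alikes from the thing itself.
- masks_of(camera, label): "pixels" (420x560 bool, what is visible of it) and "uv" ([column, row] in pixels, amid what is visible of it).
The state is a dict: "time_s": time; "joint_positions": joint angles; "dq": joint speeds; "joint_torque": joint torques, N m; "ee_pos": TCP position; "ee_rot": TCP orientation; "ft_force": force on the tool from outside, world axes, zero at the start; "torque": the same for the moment, N m; "opening": finger opening in m.
Only numpy, scipy, OpenCV 4.12 (cv2) and the standard library are available. Lean on these libraries where they do the work, as an engineer would, in place of code of your own. Each camera call takes 0.05 s, during which the arm holds its last target.

## Working session

There is one attempt and no reset: what is moved stays moved. The work goes in short steps, Python scripts to look and compute and a shell command to move; the robot and the scene stay as the last step left them, time stands still between calls to the robot, and variables do not carry over. Pictures are saved under pics/ and viewed, and the job is handed in when it is done.

```bash
mkdir -p pics; ls
python3 - <<'E'
from workcell import *
import cv2,numpy as np
o=get_obs();print({k:np.round(v,4).tolist() for k,v in o.items()})
for n in("top","side"):
    im=camera(n);cv2.imwrite(f"pics/{n}0.png",im[:,:,::-1])
    m=camera_model(n);print(n,{k:np.round(v,4).tolist() for k,v in m.items()})
    for l in("lighter","gas_cap","rack","rack_drawer0","cylinder","kettle","jebena"):
        for d in masks_of(n,l):print(n,l,round(d["conf"],2),np.round(d["uv"]),d["pixels"].sum())
E
```

```text
pics
{'time_s': 0.0, 'joint_positions': [-0.8783, 0.0408, 0.0838, -0.0005, -1.6155, -0.3337], 'dq': [-0.0001, 0.0006, 0.0013, -0.0011, 0.0008, -0.0006], 'joint_torque': [-0.0005, -36.82, 34.741, 6.932, -0.0054, 0.0], 'ee_pos': [0.2107, -0.5615, 0.2523], 'ee_rot': [-1.4669, 1.0166, 1.4695], 'ft_force': [0.2761, -0.8079, 0.3593], 'torque': [-0.0066, -0.0188, 0.0086], 'opening': 0.0856}
top {'intrinsics': [[442.9852, 0.0, 277.7153], [0.0, 442.9852, 213.3012], [0.0, 0.0, 1.0]], 'dist': [0.0036, 0.0, 0.0, 0.0, 0.0], 'R': [[-0.0175, -0.9998, 0.0058], [-0.9814, 0.0161, -0.1912], [0.1911, -0.009, -0.9815]], 't': [0.0194, 0.5735, 1.0688]}
top lighter 0.64 [287. 268.] 483
top gas_cap 0.68 [341. 240.] 310
top gas_cap 0.63 [436. 226.] 479
top gas_cap 0.55 [406. 308.] 360
top rack 0.63 [162. 191.] 13252
top rack_drawer0 0.61 [171. 229.] 5193
top cylinder 0.73 [423. 236.] 5803
top kettle 0.92 [265. 151.] 3265
top jebena 0.7 [329. 142.] 1913
side {'intrinsics': [[431.4373, 0.0, 272.776], [0.0, 431.4373, 203.4173], [0.0, 0.0, 1.0]], 'dist': [0.031, 0.0, 0.0, 0.0, 0.0], 'R': [[-0.7726, -0.6347, -0.0135], [-0.3235, 0.4119, -0.8519], [0.5463, -0.6538, -0.5236]], 't': [0.4253, 0.2982, 0.9834]}
side lighter 0.79 [307. 256.] 374
side lighter 0.37 [214. 211.] 2232
side gas_cap 0.79 [348. 148.] 193
side gas_cap 0.55 [313. 222.] 216
side gas_cap 0.48 [390. 218.] 281
side rack 0.8 [167. 272.] 11759
side rack_drawer0 0.67 [203. 286.] 4824
side cylinder 0.62 [215. 210.] 2410
side cylinder 0.6 [346. 181.] 3291
side kettle 0.83 [212. 212.] 2392
side kettle 0.6 [348. 182.] 3398
side jebena 0.71 [248. 183.] 1392
```

View pics/top0.png

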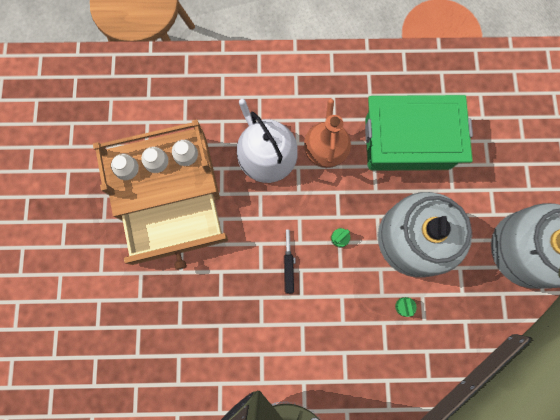

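View pics/side0.png

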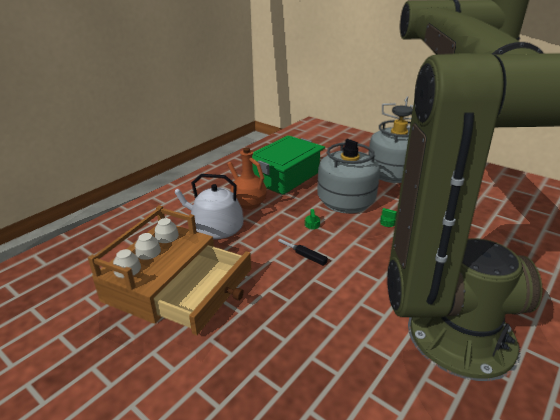

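```bash
cat > h.py <<'E'
from workcell import *
import numpy as np,cv2
from scipy.spatial.transform import Rotation as Ro
def ray(n,uv):
    m=camera_model(n);K=np.array(m["intrinsics"]);R=np.array(m["R"]);t=np.array(m["t"])
    p=cv2.undistortPoints(np.array([[uv]],float),K,np.array(m["dist"],float))[0,0]
    d=R.T@np.array([p[0],p[1],1]);return -R.T@t,d/np.linalg.norm(d)
def onz(n,uv,z):
    c,d=ray(n,uv);return c+d*(z-c[2])/d[2]
def proj(n,X):
    m=camera_model(n)
    return cv2.projectPoints(np.array(X,float).reshape(-1,3),cv2.Rodrigues(np.array(m["R"],float))[0],np.array(m["t"],float),np.array(m["intrinsics"],float),np.array(m["dist"],float))[0][:,0]
def tri(a,b):
    c1,d1=ray("top",a);c2,d2=ray("side",b)
    A=np.stack([d1,-d2],1);s=np.linalg.lstsq(A,c2-c1,rcond=None)[0]
    p,q=c1+s[0]*d1,c2+s[1]*d2;return (p+q)/2,np.linalg.norm(p-q)
def crop(n,im,x0,y0,w,h,s,f,pts=()):
    c=cv2.resize(im[y0:y0+h,x0:x0+w,::-1],None,fx=s,fy=s,interpolation=cv2.INTER_CUBIC)
    for p in pts: cv2.circle(c,(int((p[0]-x0+.5)*s),int((p[1]-y0+.5)*s)),2,(255,0,255),-1)
    cv2.imwrite(f,c)
def st():
    o=get_obs();R=Ro.from_rotvec(o["ee_rot"]).as_matrix()
    print("t",round(o["time_s"],2),"p",np.round(o["ee_pos"],4),"R cols x",np.round(R[:,0],3),"y",np.round(R[:,1],3),"z",np.round(R[:,2],3),"op",round(o["opening"],4),"F",np.round(o["ft_force"],1),"T",np.round(o["torque"],2),"q",np.round(o["joint_positions"],3))
    return np.array(o["ee_pos"]),R
E
python3 - <<'E'
from h import *
st()
for n,a in(("top",(265,215,50,90)),):
    pass
t=cv2.imread("pics/top0.png")[:,:,::-1];s=cv2.imread("pics/side0.png")[:,:,::-1]
a=np.zeros((600,800,3),np.uint8)
crop("top",t,260,215,80,90,6,"pics/c1.png");crop("top",t,370,180,110,100,5,"pics/c2.png")
crop("top",t,85,110,150,165,3.6,"pics/c3.png")
crop("side",s,260,220,90,60,8,"pics/c4.png");crop("side",s,310,130,80,85,6,"pics/c5.png")
m=masks_of("top","lighter")[0]["pixels"];pts=np.argwhere(m)[:,::-1].astype(float)
w=np.array([onz("top",p,.01)[:2] for p in pts]);c=w.mean(0);u,sv,v=np.linalg.svd(w-c);x=v[0]*np.sign(v[0][0])
pr=(w-c)@x;print("lighter axis",x,c,"ends",c+x*pr.min(),c+x*pr.max(),pr.max()-pr.min())
E
```

```text
t 0.8 p [ 0.2107 -0.5618  0.2533] R cols x [-0.  0. -1.] y [-0.936 -0.351  0.   ] z [-0.351  0.936  0.   ] op 0.0856 F [ 0.3  0.2 -0.3] T [-0.02  0.03 -0.02] q [-0.878  0.04   0.085  0.    -1.616 -0.334]
lighter axis [0.99999831 0.00183713] [ 0.44123923 -0.01572016] ends [ 0.37478142 -0.01584225] [ 0.53759848 -0.01554313] 0.16281733607554832
```

View pics/c1.png

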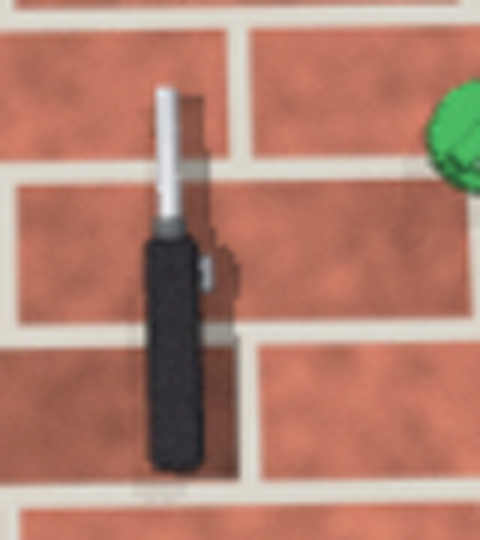

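View pics/c2.png

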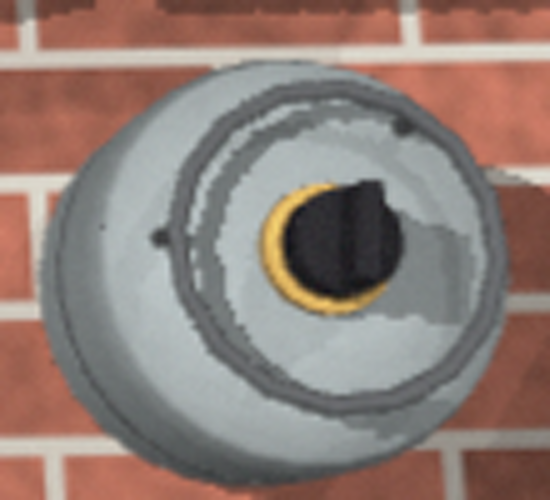

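View pics/c3.png

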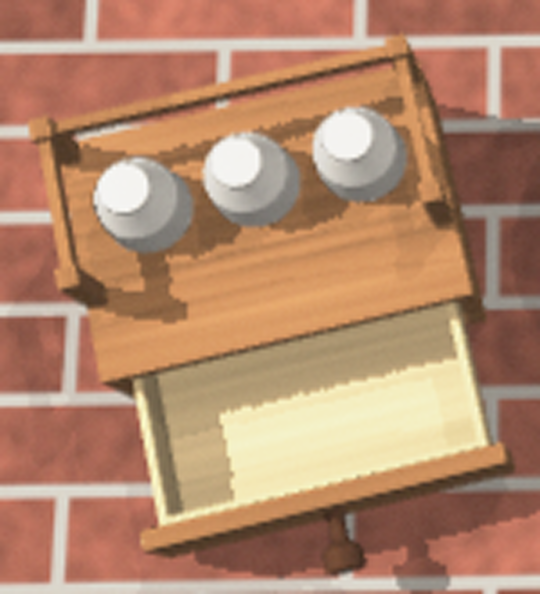

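View pics/c5.png

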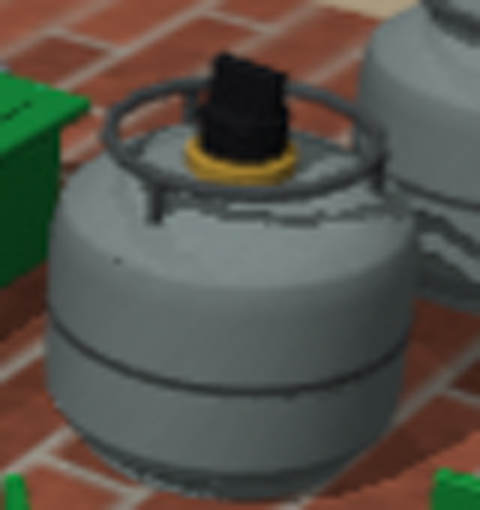

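Run:
```python
from h import *
t=cv2.imread("pics/top0.png")[:,:,::-1];s=cv2.imread("pics/side0.png")[:,:,::-1]
g=lambda im:(255*(im/255.)**.45).astype(np.uint8)
crop("",g(t),415,205,50,45,12,"pics/d1.png");crop("",g(s),335,135,32,30,18,"pics/d2.png")
crop("",t,105,180,130,95,6,"pics/d3.png")
```

```text
(no output)
```

View pics/d1.png

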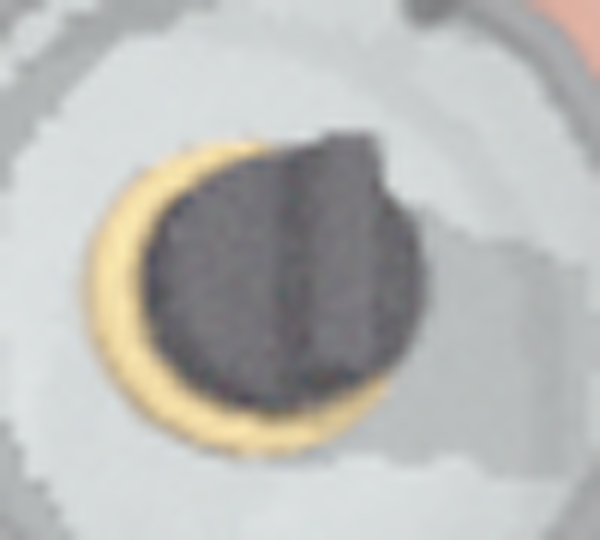

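View pics/d2.png

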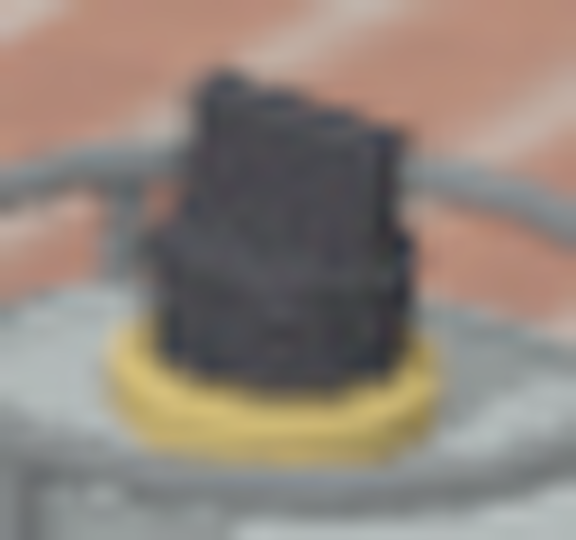

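View pics/d3.png

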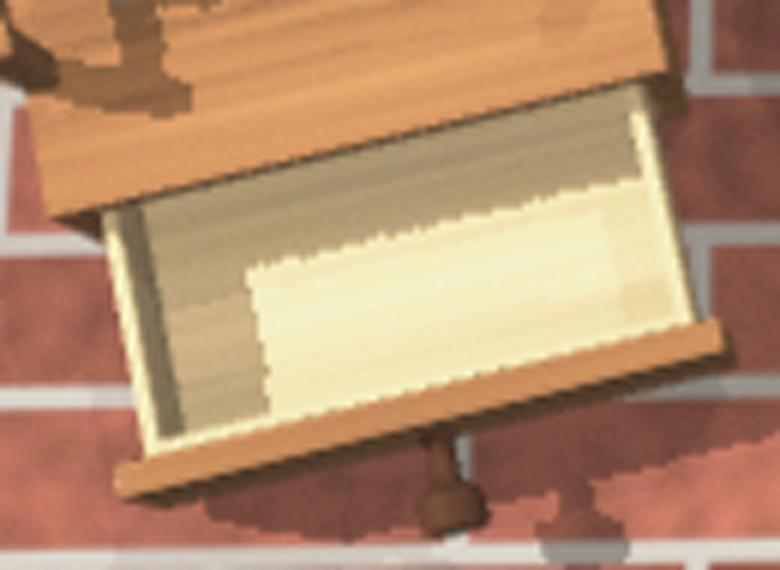

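```bash
cat > fit.py <<'E'
from h import *
from scipy.optimize import minimize,least_squares
t=cv2.imread("pics/top0.png")[:,:,::-1];s=cv2.imread("pics/side0.png")[:,:,::-1]
S=4
def box(x0,x1,y0,y1,z0,z1):return np.array([[x,y,z] for x in(x0,x1) for y in(y0,y1) for z in(z0,z1)])
th=np.linspace(0,2*np.pi,40)
cyl=np.vstack([np.c_[24*np.cos(th),24*np.sin(th),0*th+z] for z in(0,24)])
def rend(n,parts,p,roi):
    x0,y0,w,h=roi;m=np.zeros((h*S,w*S),np.uint8)
    c,sn=np.cos(p[2]),np.sin(p[2])
    for P in parts:
        P=P/1000;W=np.c_[c*P[:,0]-sn*P[:,1]+p[0],sn*P[:,0]+c*P[:,1]+p[1],P[:,2]+p[3]]
        u=(proj(n,W)-[x0,y0]+.5)*S
        cv2.fillConvexPoly(m,cv2.convexHull(u.astype(np.float32)).round().astype(np.int32),255)
    return cv2.resize(m,(w,h),interpolation=cv2.INTER_AREA)/255.
def fit(parts,p0,obs,free):
    p0=np.array(p0,float)
    def f(q):
        p=p0.copy();p[free]=q*np.where(np.array(free)==2,.1,.005)+0
        return sum(((rend(n,parts,p,roi)-o)**2).sum() for n,roi,o in obs)
    sc=np.where(np.array(free)==2,.1,.005)
    best=None
    for dy in (0,.3,-.3):
        q=p0[free]/sc;q=q+np.where(np.array(free)==2,dy/.1,0)
        r=minimize(f,q,method="Powell",options=dict(xtol=1e-3,ftol=1e-5))
        if best is None or r.fun<best.fun:best=r
    p=p0.copy();p[free]=best.x*sc;return p,best.fun
if __name__=="__main__":
    obs=[]
    for n,im,roi in(("top",t,(420,205,40,42)),("side",s,(338,132,28,28))):
        x0,y0,w,h=roi;I=im[y0:y0+h,x0:x0+w].max(2).astype(float)
        o=(I<75).astype(float);print(n,o.sum());obs.append((n,roi,o))
    p0=tri((437,228),(350,148))[0];print(p0)
    for pp in ([0,1],[0],[1]):
        print(pp,fit([cyl,box(-22,22,-6,6,24,48)],[p0[0],p0[1],0,.177],[obs[i] for i in pp],[0,1,2]))
    L=[((50,215),(-95,130,85,0)),((668,72),(-95,-130,85,0)),((118,495),(-104,127,72,1)),((728,345),(-104,-127,72,1)),((722,322),(-89,-127,72,1))]
    def res(q):
        x,y,a,op=q;X=[];U=[]
        for u,(px,py,pz,k) in L:
            px=px/1e3-k*op;py=py/1e3
            X.append([x+np.cos(a)*px-np.sin(a)*py,y+np.sin(a)*px+np.cos(a)*py,pz/1e3]);U.append(np.array(u)/6+[104.5,179.5])
        return (proj("top",X)-U).ravel()
    c=onz("top",(150,165),.085)
    r=least_squares(res,[c[0],c[1],.2,.11]);x,y,a,op=r.x;print("rack",r.x,np.round(r.fun,2))
    d=np.array([np.cos(a),np.sin(a)]);print("tray",np.array([x,y])-d*(.0165+op),"handle",np.array([x,y])-d*(.0165+op+.1225),"deg",np.degrees(a))
    for n,uv in(("tip",(168,88)),("hfront",(171,236)),("hback",(177,470))):
        print(n,onz("top",np.array(uv)/6+[259.5,214.5],.01 if n=="tip" else .02))
E
python3 fit.py
```

```text
top 429.0
side 291.0
[ 0.50651564 -0.3374269   0.20159404]Traceback (most recent call last):
  File "fit.py", line 35, in <module>
    print(pp,fit([cyl,box(-22,22,-6,6,24,48)],[p0[0],p0[1],0,.177],[obs[i] for i in pp],[0,1,2]))
             ~~~^^^^^^^^^^^^^^^^^^^^^^^^^^^^^^^^^^^^^^^^^^^^^^^^^^^^^^^^^^^^^^^^^^^^^^^^^^^^^^^^
  File "fit.py", line 25, in fit
    r=minimize(f,q,method="Powell",options=dict(xtol=1e-3,ftol=1e-5))
    res = _minimize_powell(fun, x0, args, callback, bounds, **options)
    fval, x, direc1 = _linesearch_powell(func, x, direc1,
                      ~~~~~~~~~~~~~~~~~~^^^^^^^^^^^^^^^^^
                                         tol=xtol * 100,
                                         ^^^^^^^^^^^^^^^
                                         lower_bound=lower_bound,
                                         ^^^^^^^^^^^^^^^^^^^^^^^^
                                         upper_bound=upper_bound,
                                         ^^^^^^^^^^^^^^^^^^^^^^^^
                                         fval=fval)
                                         ^^^^^^^^^^
    res = _recover_from_bracket_error(_minimize_scalar_brent,
                                      myfunc, None, tuple(), xtol=tol)
    res = solver(fun, bracket, args, **options)
    brent.optimize()
    ~~~~~~~~~~~~~~^^
    fu = func(*((u,) + self.args))      # calculate new output value
    return func(p + alpha*xi)
    fx = function(np.copy(x), *(wrapper_args + args))
  File "fit.py", line 20, in f
    return sum(((rend(n,parts,p,roi)-o)**2).sum() for n,roi,o in obs)
  File "fit.py", line 20, in <genexpr>
    return sum(((rend(n,parts,p,roi)-o)**2).sum() for n,roi,o in obs)
                 ~~~~^^^^^^^^^^^^^^^
  File "fit.py", line 13, in rend
    u=(proj(n,W)-[x0,y0]+.5)*S
       ~~~~^^^^^
  File "h.py", line 11, in proj
    m=camera_model(n)
ValueError: time passes only in moves, steps and waits
```

```bash
sed -i 's/^def ray/_cm=camera_model;_c={}\ndef camera_model(n):\n    if n not in _c:_c[n]=_cm(n)\n    return _c[n]\ndef ray/' h.py; sed -i 's/method="Powell",options=dict(xtol=1e-3,ftol=1e-5)/method="Nelder-Mead",options=dict(initial_simplex=np.vstack([q,q+np.eye(len(q))]),xatol=1e-3,fatol=1e-3)/' fit.py; python3 fit.py
```

```text
top 429.0
side 291.0
[ 0.50651564 -0.3374269   0.20159404]
[0, 1] (array([ 0.50884252, -0.34442794,  0.06861847,  0.177     ]), np.float64(114.54551326412918))
[0] (array([ 0.50885287, -0.34455348,  0.06316904,  0.177     ]), np.float64(43.69304113802384))
[1] (array([ 0.51092991, -0.34649185, -0.18804673,  0.177     ]), np.float64(66.44542868127644))
rack [0.69053369 0.30955218 0.22023688 0.10880862] [ 0.    0.05  0.47 -0.16 -0.14  0.2  -0.02  0.95 -0.31 -1.06]
tray [0.56825181 0.28217715] handle [0.44871071 0.25541571] deg 12.618643854290918
tip [ 0.53978519 -0.01565433  0.01      ]
hfront [ 0.4739903  -0.01523577  0.02      ]
hback [ 0.37520456 -0.01559627  0.02      ]
```

Run:
```python
from fit import *
g=lambda im:(255*(im/255.)**.45).astype(np.uint8)
for nm,p in(("a",[.5088,-.3444,.066,.177]),("b",[.5100,-.3450,.066,.177])):
    out=[]
    for n,im,x0,y0,w,h,sc in(("top",t,418,205,40,42,10),("side",s,335,132,34,34,11)):
        c=cv2.resize(g(im)[y0:y0+h,x0:x0+w,::-1],None,fx=sc,fy=sc,interpolation=cv2.INTER_CUBIC)
        for P,col in((cyl,(0,255,255)),(box(-22,22,-6,6,24,48),(255,0,255))):
            P=P/1000;cc,sn=np.cos(p[2]),np.sin(p[2])
            W=np.c_[cc*P[:,0]-sn*P[:,1]+p[0],sn*P[:,0]+cc*P[:,1]+p[1],P[:,2]+p[3]]
            u=(proj(n,W)-[x0,y0]+.5)*sc
            if len(u)==8:
                for i in range(8):
                    for k in(1,2,4):
                        j=i^k
                        if j>i:cv2.line(c,tuple(u[i].astype(int)),tuple(u[j].astype(int)),col,1)
            else:
                for b in(0,40):cv2.polylines(c,[u[b:b+40].round().astype(np.int32)],True,col,1)
        out.append(cv2.resize(c,(390,420)))
    cv2.imwrite(f"pics/ov_{nm}.png",np.hstack(out))
```

```text
(no output)
```

View pics/ov_a.png

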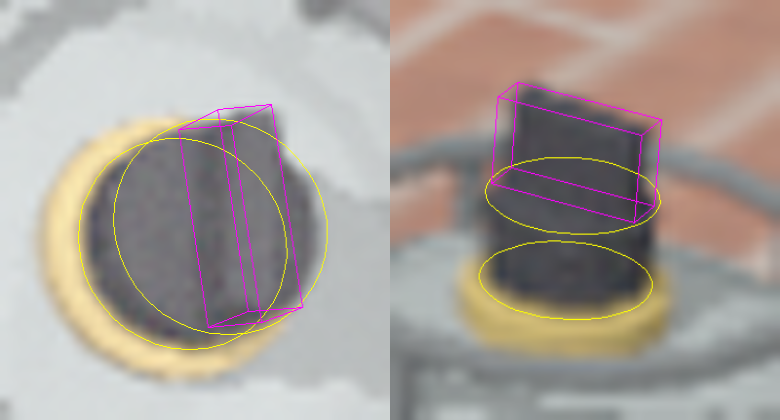

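```bash
cat > ov.py <<'E'
from fit import *
def ov(p,f,t=t,s=s,rt=(418,205,40,42),rs=(335,132,34,34)):
    g=lambda im:(255*(im/255.)**.45).astype(np.uint8)
    out=[]
    for n,im,(x0,y0,w,h),sc in(("top",t,rt,10),("side",s,rs,11)):
        c=cv2.resize(g(im)[y0:y0+h,x0:x0+w,::-1],None,fx=sc,fy=sc,interpolation=cv2.INTER_CUBIC)
        for P,col in((cyl,(0,255,255)),(box(-22,22,-6,6,24,48),(255,0,255))):
            P=P/1000;cc,sn=np.cos(p[2]),np.sin(p[2])
            W=np.c_[cc*P[:,0]-sn*P[:,1]+p[0],sn*P[:,0]+cc*P[:,1]+p[1],P[:,2]+p[3]]
            u=(proj(n,W)-[x0,y0]+.5)*sc
            if len(u)==8:
                for i in range(8):
                    for k in(1,2,4):
                        j=i^k
                        if j>i:cv2.line(c,tuple(u[i].astype(int)),tuple(u[j].astype(int)),col,1)
            else:
                for b in(0,40):cv2.polylines(c,[u[b:b+40].round().astype(np.int32)],True,col,1)
        out.append(cv2.resize(c,(390,420)))
    cv2.imwrite(f,np.hstack(out))
E
python3 - <<'E'
from ov import *
ov([.5105,-.3440,-.07,.177],"pics/ov_c.png")
E
```

```text
(no output)
```

View pics/ov_c.png

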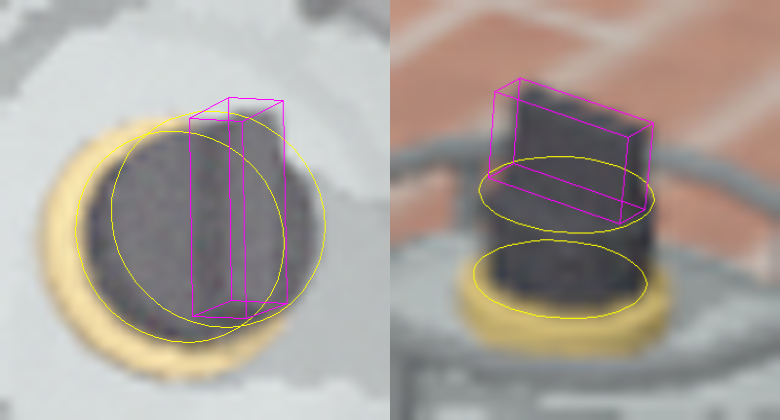

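Run:
```python
from ov import *
ov([.5080,-.3445,-.09,.177],"pics/ov_d.png")
```

```text
(no output)
```

View pics/ov_d.png

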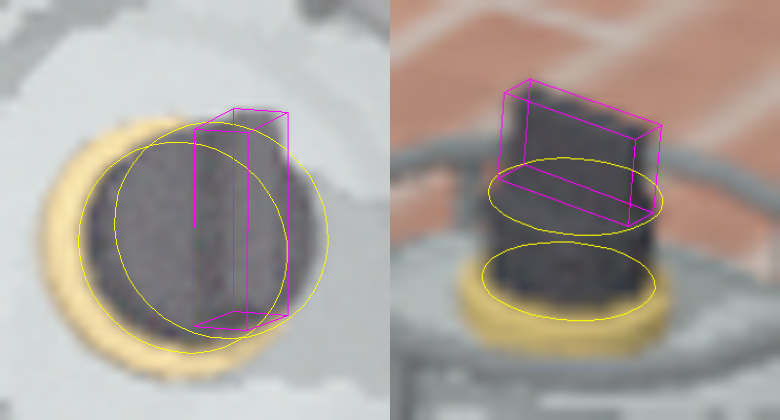

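```bash
cat >> h.py <<'E'
def go(x,y,z,yaw=None):
    """units (3cm) along tool axes to reach the point, in the present frame; turn units"""
    p,R=st()
    d=R.T@(np.array([x,y,z])-p)/.03
    cur=np.degrees(np.arctan2(R[1,2],R[0,2]))
    print("shift units",np.round(d,2),"cur yaw",round(cur,2),"turn units",None if yaw is None else round(-((yaw-cur+180)%360-180)/5,3),
      "per tilt fix (deg about tool y,z)",np.round(np.degrees(np.cross(R[:,0],[0,0,-1])@R),2))
E
python3 -m crank '[[[0.82,0,0,0,0,0,60],[0.82,0,0,0,0,0,60],[0.82,0,0,0,0,0,60],[0.82,0,0,0,0,0,60],[0.82,0,0,0,0,0,60]]]' 30; python3 -c "
from h import *
go(.44,-.0155,.12,90)"
```

```text
time_s: 1.35
ee_pos: [0.2107, -0.5618, 0.2533]
ee_rot: [-1.208, 1.21, 1.208]
ft_force: [-1.3, 0.7, 0.5]
opening: 0.0603
t 1.35 p [ 0.2107 -0.5618  0.2533] R cols x [-0.  0. -1.] y [-1.     0.002  0.   ] z [0.002 1.    0.   ] op 0.0603 F [-1.3  0.7  0.5] T [ 0.03 -0.   -0.04] q [-0.878  0.04   0.085 -0.    -1.615 -0.694]
shift units [ 4.44 -7.61 18.22] cur yaw 89.89 turn units -0.022 per tilt fix (deg about tool y,z) [ 0.  0. -0.]
```

```bash
R='x'; python3 -m crank '[[[0,0,0,0,-0.38,0.91,60],[0,0,0,0,-0.38,0.91,60],[0,0,0,0,-0.38,0.91,60],[0,0,0,0,-0.38,0.91,60],[0,0,0,0,-0.38,0.91,60]]]'
python3 -m crank '[[[0,0,0,0,-0.38,0.91,60],[0,0,0,0,-0.38,0.91,60],[0,0,0,0,-0.38,0.91,60],[0,0,0,0,-0.38,0.91,60],[0,0,0,0,-0.38,0.91,60]]]'
python3 -m crank '[[[0,0,0,0.4,-0.38,0.91,60],[0,0,0,0.4,-0.38,0.91,60],[0,0,0,0.4,-0.38,0.91,60],[0,0,0,0.4,-0.38,0.91,60],[0,0,0,0.4,-0.38,0.91,60]]]'
python3 -m crank '[[[0,0,0,0.4,-0.38,0.91,60],[0,0,0,0.4,-0.38,0.91,60],[0,0,0,0.4,-0.38,0.91,60],[0,0,0,0.4,-0.38,0.91,60],[0,0,0,0.4,-0.38,0.91,60]]]'
python3 -c "
from h import *
go(.44,-.0155,.024,90)
t=camera('top');s=camera('side')
crop('',t,230,190,120,120,4.5,'pics/e1.png');crop('',s,250,190,110,100,5,'pics/e2.png')"
```

```text
time_s: 1.85
ee_pos: [0.2678, -0.4241, 0.2533]
ee_rot: [-1.21, 1.209, 1.21]
ft_force: [0.9, 0.0, 0.7]
opening: 0.0596
time_s: 2.35
ee_pos: [0.3247, -0.2876, 0.2535]
ee_rot: [-1.21, 1.208, 1.209]
ft_force: [-0.9, 0.2, 0.3]
opening: 0.0601
time_s: 2.85
ee_pos: [0.3816, -0.1509, 0.1931]
ee_rot: [-1.21, 1.208, 1.209]
ft_force: [0.9, 0.2, -0.0]
opening: 0.0596
time_s: 3.35
ee_pos: [0.4385, -0.0142, 0.1331]
ee_rot: [-1.21, 1.208, 1.21]
ft_force: [-0.1, -0.3, -0.6]
opening: 0.06
t 3.35 p [ 0.4385 -0.0142  0.1331] R cols x [ 0.001  0.    -1.   ] y [-1.    -0.001 -0.001] z [-0.001  1.     0.   ] op 0.06 F [-0.1 -0.3 -0.6] T [ 0.04 -0.08 -0.02] q [ 0.432 -0.4   -0.517 -0.    -1.453 -2.001]
shift units [ 3.64 -0.05 -0.04] cur yaw 90.08 turn units 0.015 per tilt fix (deg about tool y,z) [0.   0.02 0.05]
```

View pics/e2.png

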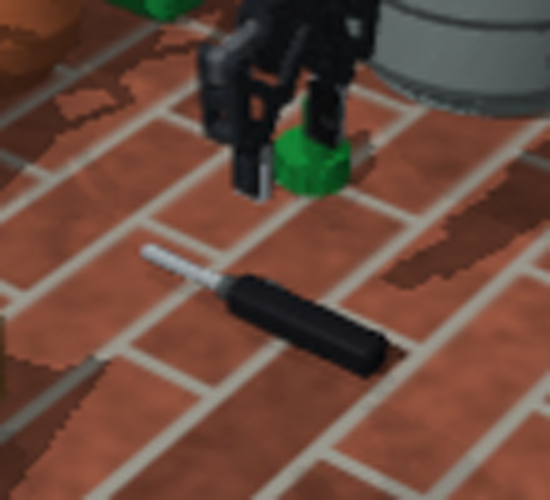

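```bash
python3 -m crank '[[[0,0,0,0.7,-0.01,0,60],[0,0,0,0.7,-0.01,-0.01,60],[0,0,0,0.7,-0.01,-0.01,60],[0,0,0,0.7,-0.01,-0.01,60],[0,0,0,0.7,-0.01,-0.01,60]]]'
python3 -c "
from h import *
go(.44,-.0155,.024,90)
s=camera('side')
crop('',s,250,190,110,100,5,'pics/e3.png')"
```

```text
time_s: 3.95
ee_pos: [0.4398, -0.0171, 0.028]
ee_rot: [-1.21, 1.208, 1.209]
ft_force: [-0.6, -0.0, 0.5]
opening: 0.0602
t 3.95 p [ 0.4398 -0.0171  0.028 ] R cols x [ 0.001  0.    -1.   ] y [-1.    -0.001 -0.001] z [-0.001  1.     0.   ] op 0.0602 F [-0.6 -0.   0.5] T [ 0.06  0.01 -0.04] q [ 0.424 -0.325 -0.658  0.    -1.237 -1.994]
shift units [ 0.13 -0.01  0.05] cur yaw 90.04 turn units 0.009 per tilt fix (deg about tool y,z) [-0.    0.02  0.05]
```

View pics/e3.png

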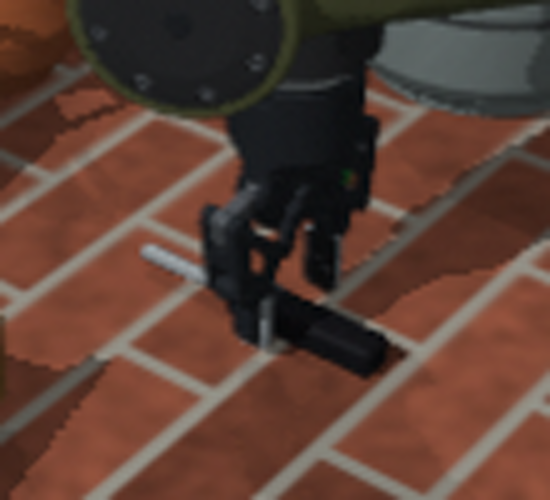

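```bash
python3 -m crank '[[[0,0,0,0.12,0,0.05,60],[0,0,0,0,0,0,20],[0,0,0,0,0,0,18],[0,0,0,0,0,0,18],[0,0,0,0,0,0,18]]]' 35
python3 -m crank '[[[0,0,0,0,0,0,18],[0,0,0,-0.5,0,0,18],[0,0,0,-1,0,0,18],[0,0,0,-1,0,0,18],[0,0,0,-1,0,0,18]]]'
python3 -c "
from h import *
go(.5506,.2603,.16,192.6)
s=camera('side');t=camera('top')
crop('',s,230,150,130,120,4.6,'pics/e4.png');crop('',t,230,190,120,120,4.5,'pics/e5.png')"
```

```text
time_s: 4.5
ee_pos: [0.4406, -0.015, 0.0262]
ee_rot: [-1.211, 1.206, 1.209]
ft_force: [-0.3, 1.1, 5.9]
opening: 0.0231
time_s: 5.0
ee_pos: [0.4393, -0.0153, 0.1306]
ee_rot: [-1.21, 1.209, 1.21]
ft_force: [0.6, 0.4, -0.7]
opening: 0.0229
t 5.0 p [ 0.4393 -0.0153  0.1306] R cols x [-0.001  0.    -1.   ] y [-1.    -0.001  0.001] z [-0.001  1.     0.   ] op 0.0229 F [ 0.6  0.4 -0.7] T [-0.06 -0.09  0.  ] q [ 0.428 -0.395 -0.518 -0.    -1.449 -1.998]
shift units [-0.98 -3.72  9.18] cur yaw 90.06 turn units -20.508 per tilt fix (deg about tool y,z) [ 0.    0.01 -0.03]
```

View pics/e4.png

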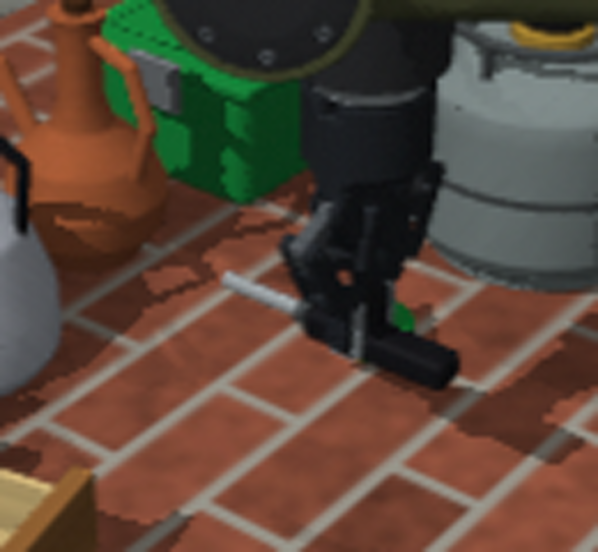

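```bash
python3 -m crank '[[[0,0,0,-0.2,0,0.8,18],[0,0,0,-0.2,0,0.8,18],[0,0,0,-0.2,0,0.8,18],[0,0,0,-0.2,0,0.8,18],[0,0,0,-0.2,0,0.8,18]]]'
python3 -m crank '[[[-1,0,0,0,0,0,18],[-1,0,0,0,0,0,18],[-1,0,0,0,0,0,18],[-1,0,0,0,0,0,18],[-1,0,0,0,0,0,18]]]'
python3 -m crank '[[[-1,0,0,0,0,0,18],[-1,0,0,0,0,0,18],[-1,0,0,0,0,0,18],[-1,0,0,0,0,0,18],[-1,0,0,0,0,0,18]]]'
python3 -m crank '[[[-1,0,0,0,0,0,18],[-1,0,0,0,0,0,18],[-1,0,0,0,0,0,18],[-1,0,0,0,0,0,18],[-1,0,0,0,0,0,18]]]'
python3 -m crank '[[[-1,0,0,0,0,0,18],[-1,0,0,0,0,0,18],[-1,0,0,0,0,0,18],[-1,0,0,0,0,0,18],[-1,0,0,0,0,0,18]]]'
python3 -c "
from h import *
go(.5506,.2603,.16,192.6)
s=camera('side');t=camera('top')
crop('',s,90,190,180,140,4.2,'pics/e6.png');crop('',t,85,110,200,170,4,'pics/e7.png')"
```

```text
time_s: 5.6
ee_pos: [0.4391, 0.1057, 0.1593]
ee_rot: [-1.209, 1.209, 1.211]
ft_force: [-0.1, 0.0, -0.5]
opening: 0.023
time_s: 6.1
ee_pos: [0.4392, 0.1048, 0.1589]
ee_rot: [-1.526, 0.968, 1.527]
ft_force: [0.3, -0.2, -0.9]
opening: 0.023
time_s: 6.6
ee_pos: [0.4392, 0.1047, 0.1589]
ee_rot: [-1.819, 0.658, 1.821]
ft_force: [-0.3, -0.3, -0.3]
opening: 0.0231
time_s: 7.1
ee_pos: [0.4392, 0.1047, 0.1589]
ee_rot: [-2.083, 0.27, 2.086]
ft_force: [0.7, 0.1, -1.6]
opening: 0.023
time_s: 7.6
ee_pos: [0.4392, 0.1047, 0.1589]
ee_rot: [2.126, 0.191, -2.129]
ft_force: [-0.4, -0.2, -0.7]
opening: 0.0233
t 7.6 p [0.4392 0.1047 0.1589] R cols x [-0.001 -0.    -1.   ] y [ 0.178 -0.984 -0.   ] z [-0.984 -0.178  0.001] op 0.0233 F [-0.4 -0.2 -0.7] T [-0.05 -0.02  0.01] q [ 6.840e-01 -3.650e-01 -4.440e-01 -1.000e-03 -1.493e+00 -5.050e-01]
shift units [-0.04 -4.44 -4.58] cur yaw -169.74 turn units -0.468 per tilt fix (deg about tool y,z) [0.   0.07 0.01]
```

View pics/e7.png

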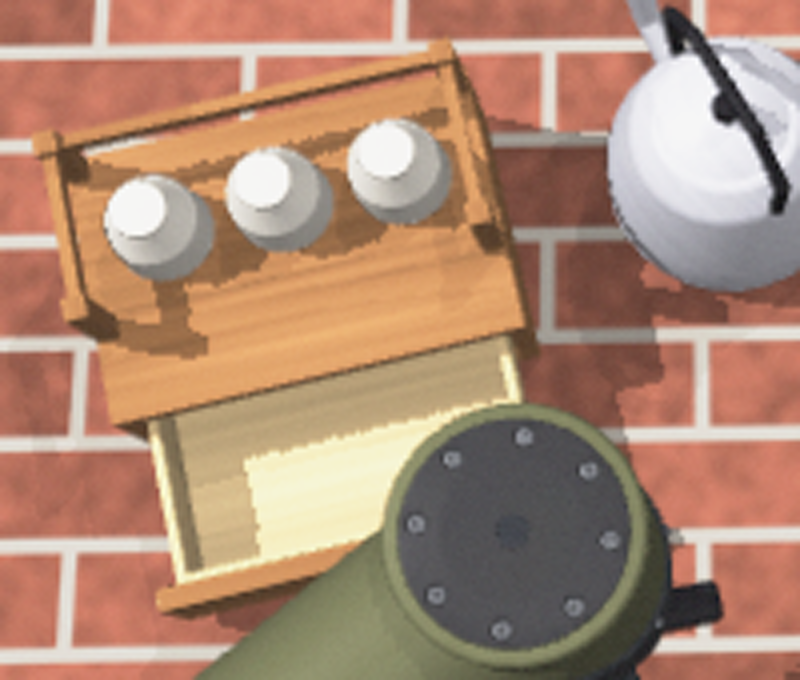

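```bash
python3 -m crank '[[[-0.47,0,0,0,-0.85,-0.85,18],[0,0,0,0,-0.85,-0.85,18],[0,0,0,0,-0.85,-0.85,18],[0,0,0,0,-0.85,-0.85,18],[0,0,0,0,-0.6,-0.85,18]]]'
python3 -c "
from h import *
go(.5506,.2603,.051,192.6)
s=camera('side');t=camera('top')
crop('',s,90,190,180,140,4.2,'pics/e8.png')"
```

```text
time_s: 8.2
ee_pos: [0.5399, 0.2502, 0.1589]
ee_rot: [2.107, 0.227, -2.109]
ft_force: [0.8, 0.4, 0.1]
opening: 0.0231
t 8.2 p [0.5399 0.2502 0.1589] R cols x [-0.001 -0.    -1.   ] y [ 0.213 -0.977  0.   ] z [-0.977 -0.213  0.001] op 0.0231 F [0.8 0.4 0.1] T [-0.09 -0.03 -0.01] q [ 7.700e-01  3.800e-02 -8.900e-02 -1.000e-03 -1.445e+00 -5.550e-01]
shift units [ 3.6  -0.25 -0.42] cur yaw -167.7 turn units -0.061 per tilt fix (deg about tool y,z) [-0.    0.05 -0.  ]
```

View pics/e8.png

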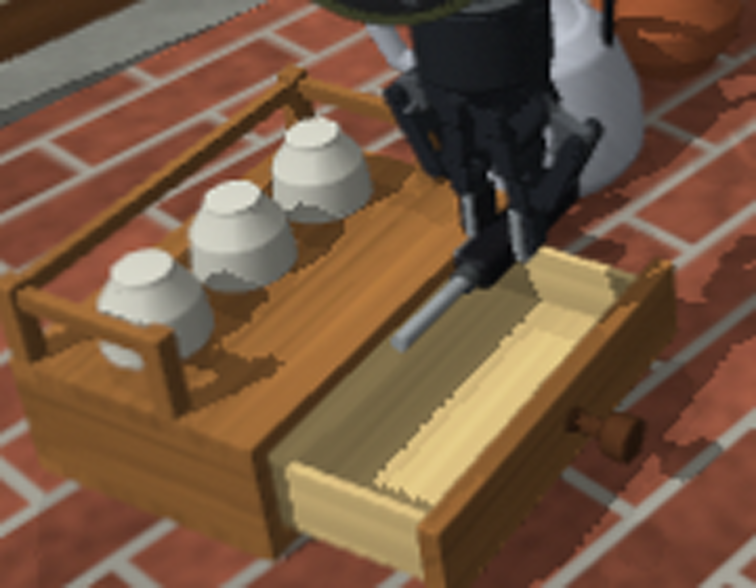

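```bash
python3 -m crank '[[[-0.06,0,0,0,-0.25,-0.42,18],[0,0,0,0.6,0,0,18],[0,0,0,0.7,0,0,18],[0,0,0,0.7,0,0,18],[0,0,0,0.7,0,0,18]]]'
python3 -c "
from h import *
go(.5506,.2603,.051,192.6)
s=camera('side');t=camera('top')
crop('',s,90,190,180,140,4.2,'pics/e9.png');crop('',t,85,110,200,170,4,'pics/e10.png')"
```

```text
time_s: 8.8
ee_pos: [0.5498, 0.2582, 0.0775]
ee_rot: [2.105, 0.232, -2.106]
ft_force: [1.0, -0.3, -1.6]
opening: 0.0231
t 8.8 p [0.5498 0.2582 0.0775] R cols x [-0.001 -0.    -1.   ] y [ 0.217 -0.976 -0.   ] z [-0.976 -0.217  0.001] op 0.0231 F [ 1.  -0.3 -1.6] T [ 0.01 -0.03 -0.02] q [ 0.768  0.11  -0.163 -0.    -1.298 -0.549]
shift units [ 0.88 -0.06 -0.04] cur yaw -167.44 turn units -0.009 per tilt fix (deg about tool y,z) [0.   0.04 0.01]
```

View pics/e9.png

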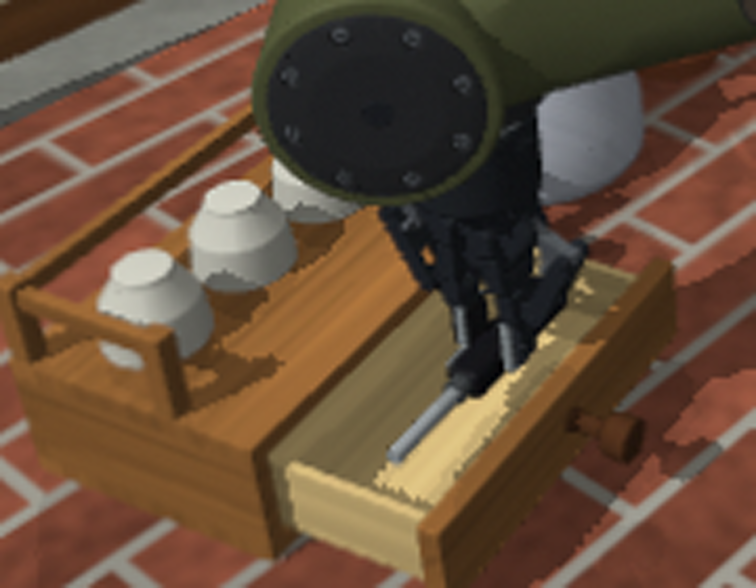

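View pics/e10.png

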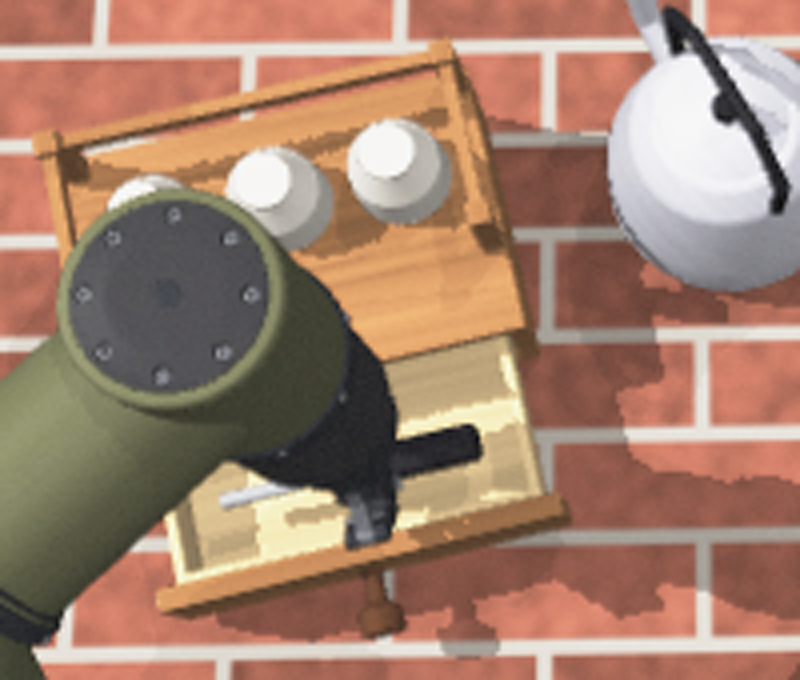

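```bash
python3 -m crank '[[[0,0,0,0.4,-0.06,-0.04,18],[0,0,0,0.4,0,0,18],[0,0,0,0.08,0,0,18],[0,0,0,0,0,0,18],[0,0,0,0,0,0,18]]]'
python3 -c "
from h import *
go(.5506,.2603,.048,192.6)"
```

```text
time_s: 9.4
ee_pos: [0.5512, 0.2608, 0.0529]
ee_rot: [2.105, 0.235, -2.104]
ft_force: [-0.0, -0.8, -0.2]
opening: 0.0229
t 9.4 p [0.5512 0.2608 0.0529] R cols x [ 0.001  0.    -1.   ] y [ 0.22  -0.976 -0.   ] z [-0.976 -0.22  -0.001] op 0.0229 F [-0.  -0.8 -0.2] T [-0.01 -0.03  0.01] q [ 0.77   0.134 -0.185  0.    -1.252 -0.548]
shift units [0.16 0.01 0.02] cur yaw -167.3 turn units 0.021 per tilt fix (deg about tool y,z) [ 0.   -0.04  0.02]
```

```bash
python3 -m crank '[[[0,0,0,0.08,0,0,18],[0,0,0,0.05,0,0,18],[0,0,0,0,0,0,18],[0,0,0,0,0,0,40],[0,0,0,0,0,0,42]]]'
python3 -c "
from h import *
go(.5506,.2603,.15,192.6)"
```

```text
time_s: 9.9
ee_pos: [0.5498, 0.2602, 0.0483]
ee_rot: [2.101, 0.233, -2.107]
ft_force: [-7.0, -1.3, 2.2]
opening: 0.042
t 9.9 p [0.5498 0.2602 0.0483] R cols x [-0.003 -0.001 -1.   ] y [ 0.22  -0.976  0.   ] z [-0.976 -0.22   0.003] op 0.042 F [-7.  -1.3  2.2] T [-0.38  1.77 -0.03] q [ 7.700e-01  1.370e-01 -1.900e-01 -1.000e-03 -1.247e+00 -5.480e-01]
shift units [-3.39  0.   -0.02] cur yaw -167.29 turn units 0.021 per tilt fix (deg about tool y,z) [-0.    0.16 -0.03]
```

```bash
python3 -m crank '[[[0,0,0,0,0,0.15,42],[0,0,0,0,0,0,42],[0,0,0,0,0,0,42],[0,0,0,0,0,0,42],[0,0,0,0,0,0,42]]]'
python3 -c "
from h import *
go(.5506,.2603,.15,192.6)
s=camera('side');t=camera('top')
crop('',s,90,190,180,140,4.2,'pics/f1.png');crop('',t,85,110,200,170,4,'pics/f2.png')"
```

```text
time_s: 10.4
ee_pos: [0.5466, 0.2596, 0.0484]
ee_rot: [2.104, 0.234, -2.104]
ft_force: [0.1, -0.2, 0.5]
opening: 0.0418
t 10.4 p [0.5466 0.2596 0.0484] R cols x [ 0.  0. -1.] y [ 0.22  -0.976 -0.   ] z [-0.976 -0.22  -0.   ] op 0.0418 F [ 0.1 -0.2  0.5] T [ 0.02 -0.01 -0.02] q [ 0.774  0.126 -0.202 -0.    -1.243 -0.552]
shift units [-3.39  0.01 -0.13] cur yaw -167.29 turn units 0.021 per tilt fix (deg about tool y,z) [ 0. -0.  0.]
```

View pics/f1.png

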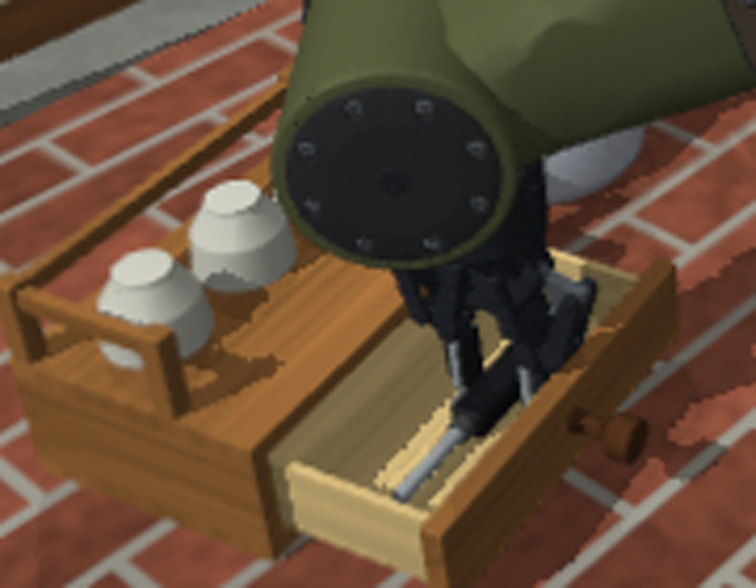

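View pics/f2.png

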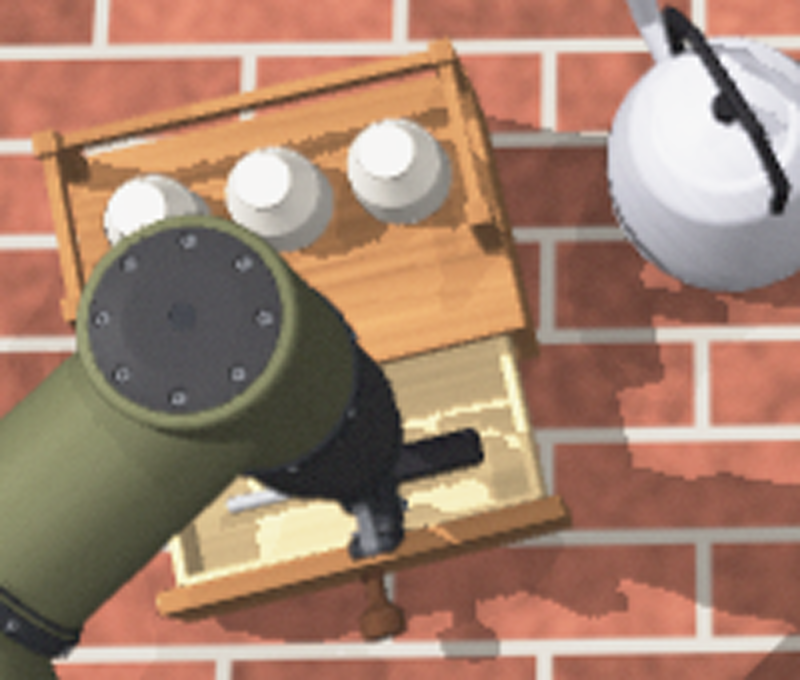

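```bash
python3 -m crank '[[[0,0,0,-0.3,0,0,42],[0,0,0,-0.7,0,0,42],[0,0,0,-0.8,0,0,42],[0,0,0,-0.8,0,0,42],[0,0,0,-0.8,-0.1,0.4,20]]]'
python3 -c "
from h import *
go(.405,.2455,.047,192.6)
s=camera('side');t=camera('top')
crop('',s,90,190,180,140,4.2,'pics/f3.png');crop('',t,85,110,200,170,4,'pics/f4.png')"
```

```text
time_s: 11.0
ee_pos: [0.5347, 0.2596, 0.152]
ee_rot: [2.105, 0.233, -2.104]
ft_force: [0.1, -0.8, 0.7]
opening: 0.0288
t 11.0 p [0.5347 0.2596 0.152 ] R cols x [ 0. -0. -1.] y [ 0.219 -0.976  0.   ] z [-0.976 -0.219 -0.   ] op 0.0288 F [ 0.1 -0.8  0.7] T [ 0.03  0.04 -0.02] q [ 0.789  0.037 -0.103  0.    -1.431 -0.568]
shift units [ 3.5  -0.49  4.32] cur yaw -167.34 turn units 0.012 per tilt fix (deg about tool y,z) [ 0.   -0.03 -0.01]
```

View pics/f3.png

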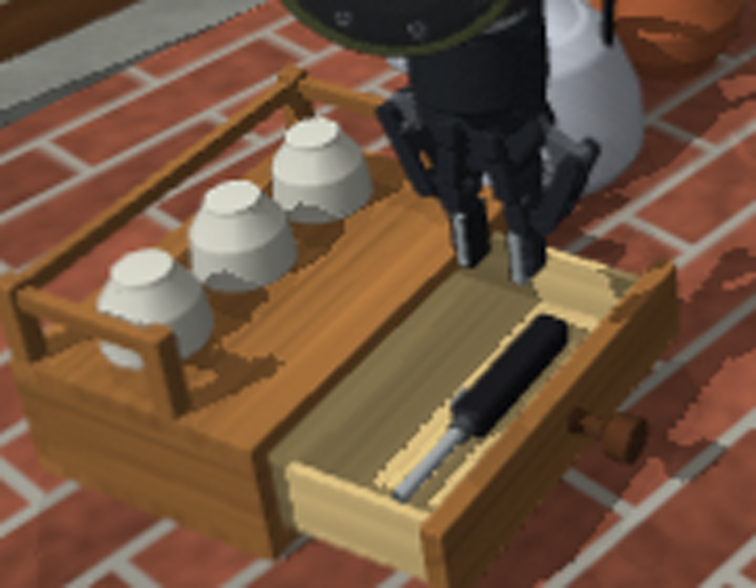

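Lighter lies flat within the drawer. Next, retreat and come down in front of the knob with the fingers shut.

```bash
python3 -m crank '[[[0,0,0,0,-0.1,0.86,0],[0,0,0,0,-0.1,0.86,0],[0,0,0,0,-0.1,0.86,0],[0,0,0,0,-0.1,0.86,0],[0,0,0,0,-0.1,0.86,0]]]'
python3 -m crank '[[[0,0,0,0.7,0,0,0],[0,0,0,0.7,0,0,0],[0,0,0,0.7,0,0,0],[0,0,0,0.7,0,0,0],[0,0,0,0.7,0,0,0]]]'
python3 -c "
from h import *
go(.405,.2455,.047,192.6)
s=camera('side');t=camera('top')
crop('',s,90,190,200,160,3.8,'pics/f5.png');crop('',t,85,110,200,170,4,'pics/f6.png')"
```

```text
time_s: 11.6
ee_pos: [0.4041, 0.2458, 0.1505]
ee_rot: [2.104, 0.234, -2.104]
ft_force: [0.2, 0.1, 0.9]
opening: -0.0
time_s: 12.1
ee_pos: [0.4051, 0.2461, 0.0448]
ee_rot: [2.105, 0.235, -2.104]
ft_force: [-0.7, 0.8, -0.3]
opening: -0.0001
t 12.1 p [0.4051 0.2461 0.0448] R cols x [ 0.  0. -1.] y [ 0.22  -0.975 -0.   ] z [-0.975 -0.22  -0.   ] op -0.0001 F [-0.7  0.8 -0.3] T [-0.05  0.03  0.04] q [ 0.973 -0.233 -0.553 -0.    -1.251 -0.752]
shift units [-0.07  0.02  0.01] cur yaw -167.29 turn units 0.022 per tilt fix (deg about tool y,z) [-0.   -0.02  0.02]
```

View pics/f5.png

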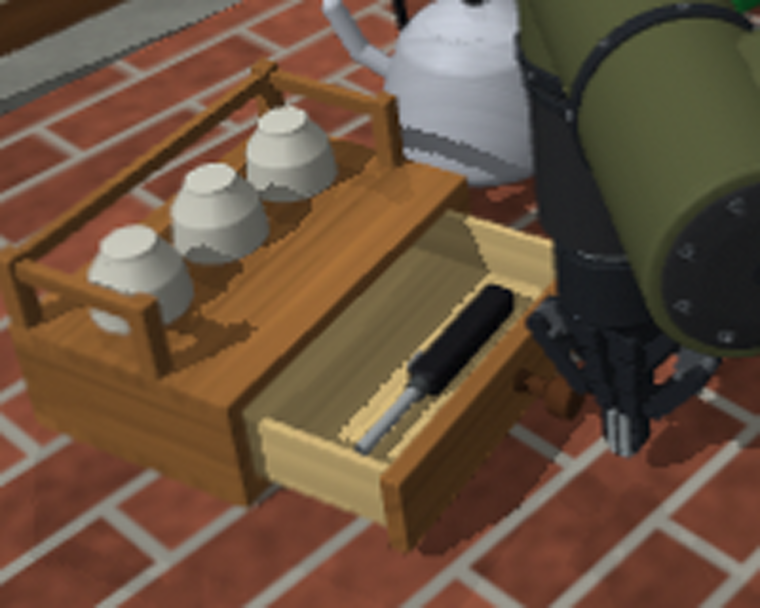

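View pics/f6.png

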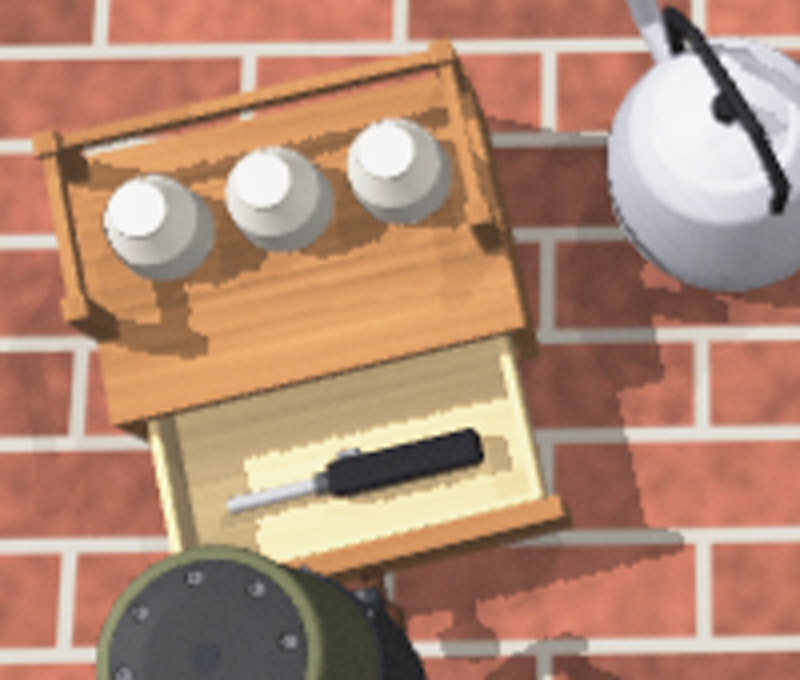

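```bash
python3 -m crank '[[[0,0,0,0,0,-0.2,0],[0,0,0,0,0,-0.2,0],[0,0,0,0,0,-0.2,0],[0,0,0,0,0,-0.2,0],[0,0,0,0,0,-0.2,0]]]'
python3 -m crank '[[[0,0,0,0,0,-0.25,0],[0,0,0,0,0,-0.3,0],[0,0,0,0,0,-0.35,0],[0,0,0,0,0,-0.35,0],[0,0,0,0,0,-0.35,0]]]'
python3 -m crank '[[[0,0,0,0,0,-0.3,0],[0,0,0,0,0,-0.25,0],[0,0,0,0,0,-0.2,0],[0,0,0,0,0,-0.2,0],[0,0,0,0,0,-0.1,0]]]'
python3 -c "
from h import *
p,R=st();print((p[:2]-[.405,.246])@[.976,.219])
s=camera('side');t=camera('top')
crop('',s,90,190,200,160,3.8,'pics/f7.png');crop('',t,85,110,200,170,4,'pics/f8.png')"
```

```text
time_s: 12.7
ee_pos: [0.435, 0.253, 0.0458]
ee_rot: [2.105, 0.235, -2.104]
ft_force: [-1.5, 0.2, 1.2]
opening: -0.0001
time_s: 13.2
ee_pos: [0.4821, 0.2636, 0.0453]
ee_rot: [2.104, 0.234, -2.104]
ft_force: [-0.9, 1.1, 0.9]
opening: -0.0002
time_s: 13.7
ee_pos: [0.5122, 0.2702, 0.0452]
ee_rot: [2.104, 0.234, -2.104]
ft_force: [-1.0, 0.4, 0.3]
opening: 0.0001
t 13.7 p [0.5122 0.2702 0.0452] R cols x [-0. -0. -1.] y [ 0.22  -0.976  0.   ] z [-0.976 -0.22   0.   ] op 0.0001 F [-1.   0.4  0.3] T [0.05 0.44 0.03] q [ 0.832  0.062 -0.276 -0.    -1.233 -0.61 ]
0.10997722253894837
```

View pics/f7.png

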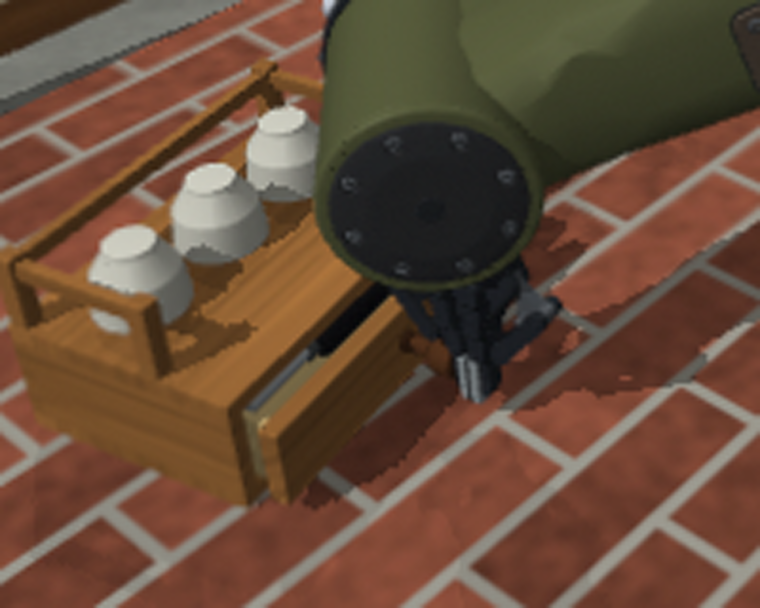

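View pics/f8.png

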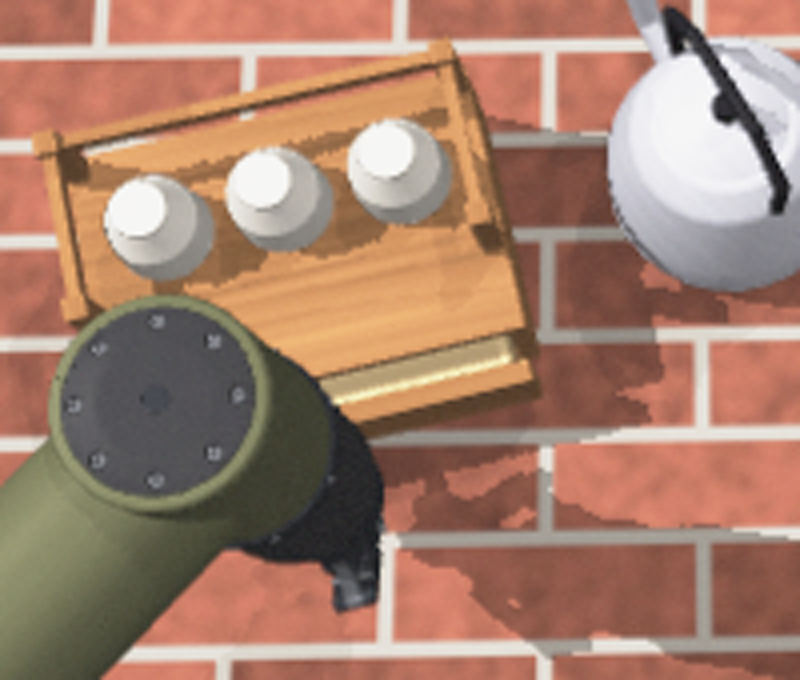

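```bash
python3 -m crank '[[[0,0,0,0,0,-0.13,0],[0,0,0,0,0,-0.13,0],[0,0,0,0,0,-0.13,0],[0,0,0,0,0,-0.1,0],[0,0,0,0,0,-0.05,0]]]'
python3 -m crank '[[[0,0,0,0,0,-0.05,0],[0,0,0,0,0,-0.05,0],[0,0,0,0,0,-0.05,0],[0,0,0,0,0,-0.04,0],[0,0,0,0,0,0,0]]]'
```

```text
time_s: 14.3
ee_pos: [0.528, 0.2739, 0.0454]
ee_rot: [2.104, 0.234, -2.104]
ft_force: [-1.5, -0.6, 0.7]
opening: -0.0001
time_s: 14.8
ee_pos: [0.5297, 0.2742, 0.0454]
ee_rot: [2.094, 0.232, -2.112]
ft_force: [-23.4, -2.5, 13.3]
opening: -0.0
```

```bash
python3 -m crank '[[[0,0,0,0,0,0.3,0],[0,0,0,0,0,0.8,0],[0,0,0,0,0,1,0],[0,0,0,-0.5,0,1,0],[0,0,0,-0.9,0,0.5,0]]]'
python3 -c "
from h import *
go(.35,-.15,.30)
s=camera('side');t=camera('top')
crop('',s,90,190,200,160,3.8,'pics/g1.png');crop('',t,85,110,200,170,4,'pics/g2.png')"
```

```text
time_s: 15.3
ee_pos: [0.4256, 0.25, 0.0858]
ee_rot: [2.1, 0.232, -2.106]
ft_force: [-0.3, 1.1, 0.2]
opening: -0.0
t 15.3 p [0.4256 0.25   0.0858] R cols x [-0.003 -0.002 -1.   ] y [ 0.22  -0.975  0.002] z [-0.975 -0.22   0.003] op -0.0 F [-0.3  1.1  0.2] T [ 0.09 -0.08 -0.03] q [ 9.400e-01 -2.030e-01 -4.500e-01 -1.000e-03 -1.327e+00 -7.180e-01]
shift units [-7.1  12.46  5.41] cur yaw -167.28 turn units None per tilt fix (deg about tool y,z) [-0.    0.17 -0.09]
```

View pics/g1.png

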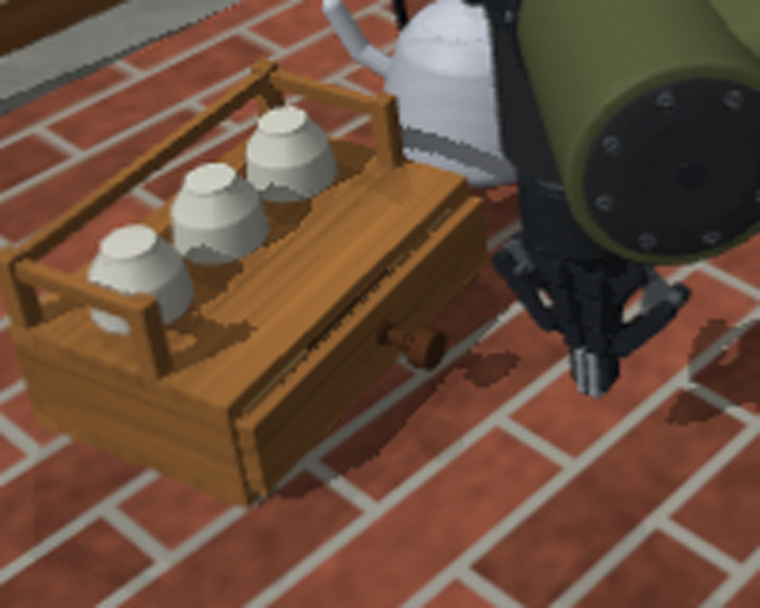

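View pics/g2.png

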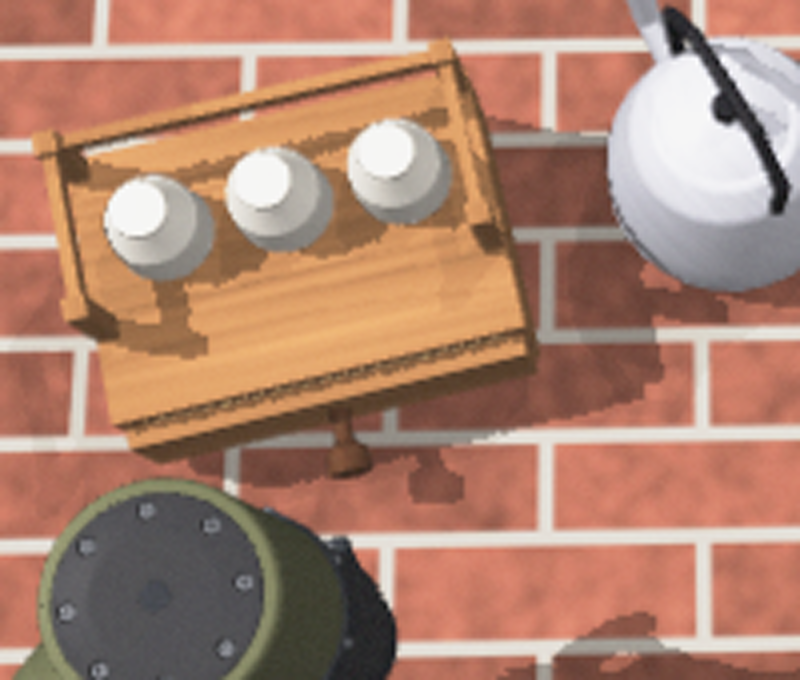

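Run:
```python
from h import *
x,y,a=.69053,.30955,.22024
for op in(0,.003,.006,.009,.012):
    X=[]
    for px in(-104,-89):
        for py in(127,-127):
            p=np.array([px/1e3-op,py/1e3]);X.append([x+np.cos(a)*p[0]-np.sin(a)*p[1],y+np.sin(a)*p[0]+np.cos(a)*p[1],.072])
    # knob end, z .047
    p=np.array([-.104-.043-op,0]);X.append([x+np.cos(a)*p[0],y+np.sin(a)*p[0],.047])
    print(op,np.round((proj("top",X)-[85,110]+.5)*4).tolist(),np.round((proj("side",X)-[90,190]+.5)*3.8).tolist())
s=cv2.imread("pics/g2.png")
cv2.imwrite("pics/g3.png",cv2.resize(s[300:500,80:600],None,fx=1.5,fy=1.5))
```

```text
0 [[128.0, 440.0], [528.0, 347.0], [124.0, 417.0], [523.0, 324.0], [352.0, 466.0]] [[245.0, 428.0], [479.0, 199.0], [225.0, 421.0], [462.0, 193.0], [431.0, 351.0]]
0.003 [[129.0, 445.0], [529.0, 351.0], [125.0, 422.0], [524.0, 329.0], [353.0, 470.0]] [[249.0, 430.0], [483.0, 200.0], [229.0, 422.0], [465.0, 194.0], [435.0, 353.0]]
0.006 [[130.0, 449.0], [530.0, 356.0], [126.0, 426.0], [525.0, 333.0], [353.0, 475.0]] [[253.0, 432.0], [486.0, 201.0], [233.0, 424.0], [469.0, 195.0], [438.0, 354.0]]
0.009 [[131.0, 454.0], [531.0, 361.0], [126.0, 431.0], [526.0, 338.0], [354.0, 479.0]] [[257.0, 433.0], [490.0, 202.0], [237.0, 425.0], [472.0, 196.0], [442.0, 355.0]]
0.012 [[131.0, 459.0], [532.0, 365.0], [127.0, 436.0], [527.0, 342.0], [355.0, 484.0]] [[261.0, 435.0], [494.0, 203.0], [241.0, 427.0], [476.0, 197.0], [446.0, 357.0]]
```

View pics/g3.png

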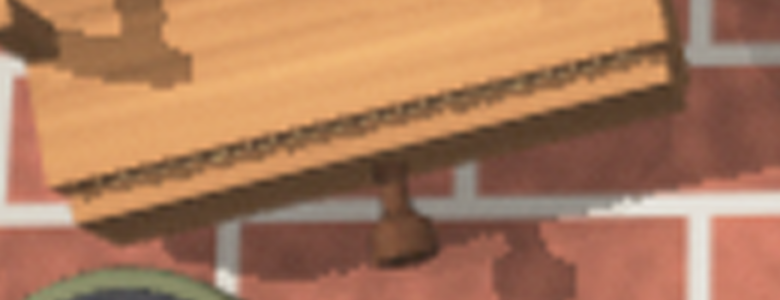

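```bash
python3 -m crank '[[[1,0,0,-0.8,0,0,0],[1,0,0,-0.8,0,0,0],[1,0,0,-0.8,0,0,10],[1,0,0,-0.8,0,0,20],[1,0,0,-0.8,0,0,40]]]'
python3 -m crank '[[[1,0,0,-0.5,0,0,40],[1,0,0,-0.5,0,0,40],[1,0,0,-0.5,0,0,40],[1,0,0,-0.5,0,0,40],[1,0,0,-0.5,0,0,40]]]'
python3 -m crank '[[[1,0,0,0,0,0,40],[1,0,0,0,0,0,40],[1,0,0,0,0,0,40],[1,0,0,0,0,0,40],[1,0,0,0,0,0,40]]]'
python3 -m crank '[[[1,0,0,0,0,0,40],[1,0,0,0,0,0,40],[1,0,0,0,0,0,40],[1,0,0,0,0,0,40],[1,0,0,0,0,0,40]]]'
python3 -c "
from h import *
go(.42,-.30,.29,85.4)"
```

```text
time_s: 15.9
ee_pos: [0.4281, 0.2513, 0.2084]
ee_rot: [-2.106, 0.23, 2.105]
ft_force: [0.8, -0.2, -0.8]
opening: 0.0335
time_s: 16.4
ee_pos: [0.4282, 0.2513, 0.283]
ee_rot: [-1.845, 0.626, 1.844]
ft_force: [0.2, 0.2, -0.2]
opening: 0.0398
time_s: 16.9
ee_pos: [0.4282, 0.2514, 0.2823]
ee_rot: [-1.553, 0.942, 1.553]
ft_force: [-0.1, -0.6, -1.4]
opening: 0.0397
time_s: 17.4
ee_pos: [0.4282, 0.2514, 0.2824]
ee_rot: [-1.241, 1.187, 1.241]
ft_force: [0.2, -0.5, 0.2]
opening: 0.0399
t 17.4 p [0.4282 0.2514 0.2824] R cols x [ 0.001  0.001 -1.   ] y [-0.999 -0.043 -0.001] z [-0.043  0.999  0.001] op 0.0399 F [ 0.2 -0.5  0.2] T [ 0.03 -0.03 -0.01] q [ 0.938 -0.232 -0.116  0.    -1.686 -2.465]
shift units [ -0.27   1.07 -18.35] cur yaw 92.49 turn units 1.418 per tilt fix (deg about tool y,z) [0.   0.03 0.04]
```

```bash
python3 -m crank '[[[0.7,0,0,0,0,-0.9,40],[0.72,0,0,0,0,-0.9,40],[0,0,0,0,0,-0.9,40],[0,0,0,0,0,-0.9,40],[0,0,0,0,0,-0.9,40]]]'
python3 -m crank '[[[0,0,0,0,0,-0.9,40],[0,0,0,0,0,-0.9,40],[0,0,0,0,0,-0.9,40],[0,0,0,0,0,-0.9,40],[0,0,0,0,0,-0.9,40]]]'
python3 -m crank '[[[0,0,0,0,-0.2,-0.9,40],[0,0,0,0,-0.2,-0.9,40],[0,0,0,0,-0.2,-0.9,40],[0,0,0,0,-0.2,-0.9,40],[0,0,0,0,-0.2,-0.9,40]]]'
python3 -c "
from h import *
go(.508,-.3435,.29,85.4)
s=camera('side');t=camera('top')
cv2.imwrite('pics/h1.png',s[:,:,::-1]);cv2.imwrite('pics/h2.png',t[:,:,::-1])"
```

```text
time_s: 17.9
ee_pos: [0.4227, 0.1155, 0.2824]
ee_rot: [-1.153, 1.243, 1.152]
ft_force: [-0.0, -0.2, -0.1]
opening: 0.04
time_s: 18.4
ee_pos: [0.4123, -0.0192, 0.2826]
ee_rot: [-1.153, 1.243, 1.152]
ft_force: [-0.3, -0.1, -1.3]
opening: 0.0402
time_s: 18.9
ee_pos: [0.4321, -0.1563, 0.2825]
ee_rot: [-1.153, 1.244, 1.151]
ft_force: [0.2, 0.2, 0.7]
opening: 0.0401
t 18.9 p [ 0.4321 -0.1563  0.2825] R cols x [ 0.001 -0.    -1.   ] y [-0.997  0.077 -0.001] z [0.077 0.997 0.   ] op 0.0401 F [0.2 0.2 0.7] T [ 0.06 -0.09  0.02] q [ 0.095 -0.334 -0.197  0.    -1.707 -1.743]
shift units [-0.25 -3.   -6.03] cur yaw 85.59 turn units 0.038 per tilt fix (deg about tool y,z) [0.   0.   0.07]
```

View pics/h2.png

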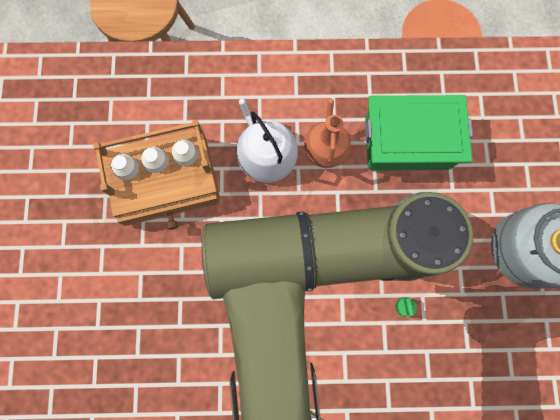

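```bash
python3 -m crank '[[[0,0,0,-0.2,-0.5,-0.9,40],[0,0,0,0,-0.5,-0.9,40],[0,0,0,0,-0.5,-0.9,40],[0,0,0,0,-0.5,-0.9,40],[0,0,0,0,-0.5,-0.9,40]]]'
python3 -m crank '[[[0,0,0,0,-0.5,-0.9,40],[0,0,0,0,0,-0.6,40],[0,0,0,0,0,0,40],[0,0,0,0,0,0,40],[0,0,0,0,0,0,40]]]'
python3 -c "
from h import *
go(.508,-.3435,.231,85.4)
s=camera('side');t=camera('top')
crop('',s,270,90,140,130,4.5,'pics/h3.png');crop('',t,350,160,150,130,4,'pics/h4.png')"
```

```text
time_s: 19.5
ee_pos: [0.497, -0.2963, 0.2883]
ee_rot: [-1.153, 1.244, 1.152]
ft_force: [0.8, 0.1, 0.4]
opening: 0.0402
time_s: 20.0
ee_pos: [0.5079, -0.3406, 0.2887]
ee_rot: [-1.153, 1.244, 1.152]
ft_force: [-0.4, 0.1, -0.1]
opening: 0.0401
t 20.0 p [ 0.5079 -0.3406  0.2887] R cols x [ 0.001 -0.    -1.   ] y [-0.997  0.076 -0.001] z [ 0.076  0.997 -0.   ] op 0.0401 F [-0.4  0.1 -0.1] T [ 0.01 -0.04  0.05] q [-0.264  0.077  0.188 -0.    -1.681 -1.383]
shift units [ 1.92 -0.01 -0.1 ] cur yaw 85.65 turn units 0.049 per tilt fix (deg about tool y,z) [ 0.   -0.01  0.04]
```

View pics/h3.png

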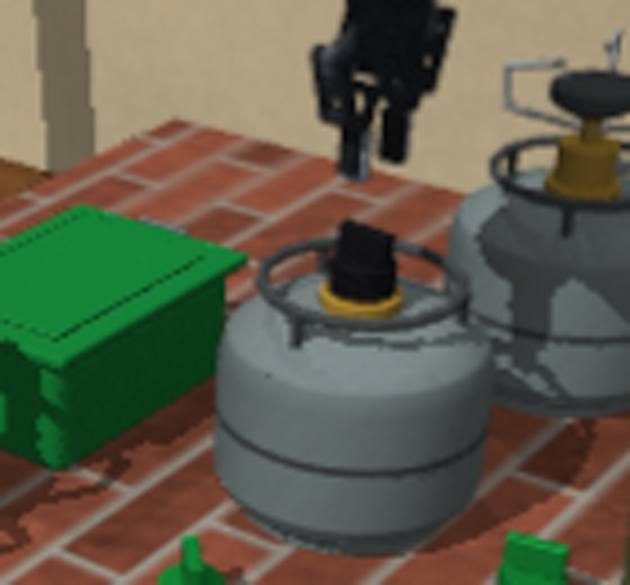

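View pics/h4.png

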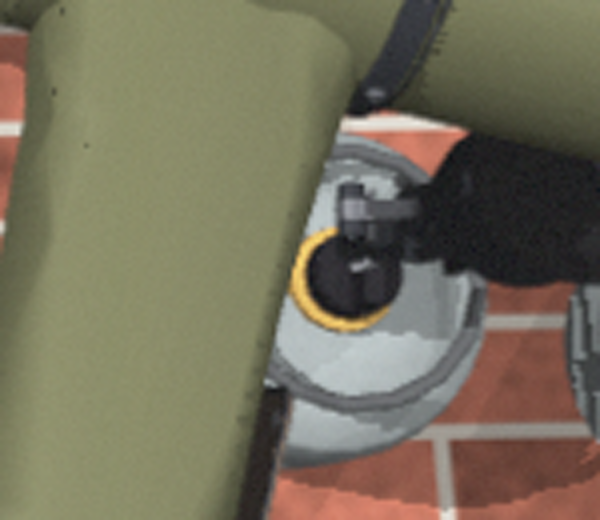

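```bash
python3 -m crank '[[[0,0,0,0.4,0,-0.1,40],[0,0,0,0.4,0,0,40],[0,0,0,0.4,0,0,40],[0,0,0,0.3,0,0,40],[0,0,0,0,0,0,40]]]'
python3 -m crank '[[[0,0,0,0.2,0,0,40],[0,0,0,0.2,0,0,40],[0,0,0,0,0,0,40],[0,0,0,0,0,0,40],[0,0,0,0,0,0,40]]]'
python3 -c "
from h import *
go(.508,-.3435,.231,85.4)
s=camera('side')
crop('',s,310,110,80,70,8,'pics/h5.png')"
```

```text
time_s: 20.6
ee_pos: [0.507, -0.3439, 0.2409]
ee_rot: [-1.15, 1.246, 1.156]
ft_force: [-0.3, -0.6, -0.2]
opening: 0.0403
time_s: 21.1
ee_pos: [0.5077, -0.3444, 0.2318]
ee_rot: [-1.153, 1.244, 1.152]
ft_force: [-0.2, 1.0, 0.2]
opening: 0.0399
t 21.1 p [ 0.5077 -0.3444  0.2318] R cols x [ 0.001 -0.    -1.   ] y [-0.997  0.077 -0.001] z [ 0.077  0.997 -0.   ] op 0.0399 F [-0.2  1.   0.2] T [-0.   -0.02 -0.04] q [-0.27   0.074  0.081  0.    -1.577 -1.377]
shift units [ 0.03 -0.01  0.03] cur yaw 85.61 turn units 0.041 per tilt fix (deg about tool y,z) [-0.   -0.01  0.03]
```

View pics/h5.png

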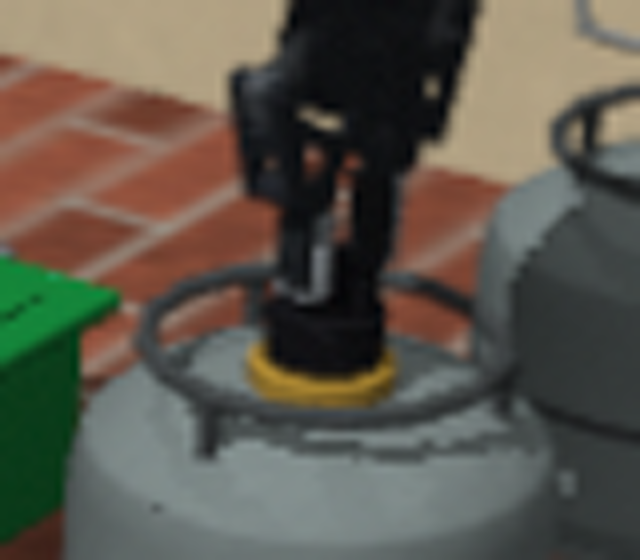

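Straddling the bar. Now a gentle close, watching the force.

```bash
python3 -m crank '[[[0,0,0,0,0,0,20],[0,0,0,0,0,0,14],[0,0,0,0,0,0,5],[0,0,0,0,0,0,5],[0,0,0,0,0,0,5]]]' 25
python3 -c "
from h import *
st()"
```

```text
time_s: 21.65
ee_pos: [0.5076, -0.3443, 0.2316]
ee_rot: [-1.153, 1.244, 1.152]
ft_force: [0.3, 0.7, 1.0]
opening: 0.0113
t 21.65 p [ 0.5076 -0.3443  0.2316] R cols x [ 0. -0. -1.] y [-0.997  0.077 -0.   ] z [0.077 0.997 0.   ] op 0.0113 F [0.3 0.7 1. ] T [ 0.27  0.03 -0.18] q [-0.27   0.074  0.081 -0.    -1.577 -1.378]
```

```bash
python3 -m crank '[[[-0.2,0,0,0,0,0,5],[-0.2,0,0,0,0,0,5],[0,0,0,0,0,0,5],[0,0,0,0,0,0,5],[0,0,0,0,0,0,5]]]' 
python3 -c "
from h import *
go(.5076,-.3443,.2316,85.6)"
```

```text
time_s: 22.15
ee_pos: [0.5076, -0.3444, 0.2316]
ee_rot: [-1.178, 1.229, 1.178]
ft_force: [-0.4, 0.8, 2.8]
opening: 0.0112
t 22.15 p [ 0.5076 -0.3444  0.2316] R cols x [ 0. -0. -1.] y [-0.999  0.042 -0.   ] z [ 0.042  0.999 -0.   ] op 0.0112 F [-0.4  0.8  2.8] T [ 0.39  0.06 -0.44] q [-0.27   0.074  0.081  0.    -1.577 -1.343]
shift units [-0. -0.  0.] cur yaw 87.6 turn units 0.399 per tilt fix (deg about tool y,z) [ 0.   -0.01  0.01]
```

```bash
python3 -m crank '[[[0.2,0,0,0,0,0,5],[0.2,0,0,0,0,0,5],[0.2,0,0,0,0,0,5],[0.2,0,0,0,0,0,5],[0,0,0,0,0,0,5]]]' 
python3 -c "
from h import *
go(.5076,-.3443,.2316,85.6)"
python3 -m crank '[[[0.2,0,0,0,0,0,5],[0.2,0,0,0,0,0,5],[0,0,0,0,0,0,5],[0,0,0,0,0,0,5],[0,0,0,0,0,0,5]]]' 
python3 -c "
from h import *
go(.5076,-.3443,.2316,85.6)"
```

```text
time_s: 22.65
ee_pos: [0.5077, -0.3443, 0.2316]
ee_rot: [-1.127, 1.26, 1.126]
ft_force: [0.6, 0.4, 2.5]
opening: 0.0116
t 22.65 p [ 0.5077 -0.3443  0.2316] R cols x [ 0. -0. -1.] y [-0.994  0.112 -0.   ] z [ 0.112  0.994 -0.   ] op 0.0116 F [0.6 0.4 2.5] T [ 0.24 -0.18 -0.05] q [-0.27   0.074  0.081  0.    -1.577 -1.413]
shift units [-0.  0.  0.] cur yaw 83.58 turn units -0.404 per tilt fix (deg about tool y,z) [ 0.   -0.01  0.02]
time_s: 23.15
ee_pos: [0.5077, -0.3444, 0.2315]
ee_rot: [-1.101, 1.275, 1.1]
ft_force: [1.2, -0.3, 3.9]
opening: 0.0116
t 23.15 p [ 0.5077 -0.3444  0.2315] R cols x [ 0. -0. -1.] y [-0.989  0.146 -0.   ] z [ 0.146  0.989 -0.   ] op 0.0116 F [ 1.2 -0.3  3.9] T [-0.11 -0.45  0.01] q [-0.27   0.074  0.081  0.    -1.577 -1.447]
shift units [-0.  0.  0.] cur yaw 81.61 turn units -0.797 per tilt fix (deg about tool y,z) [ 0.   -0.01  0.02]
```

```bash
python3 -m crank '[[[0.4,0,0,0,0,0,5],[0.4,0,0,0,0,0,5],[0.4,0,0,0,0,0,5],[0.4,0,0,0,0,0,5],[0,0,0,0,0,0,5]]]' 
python3 -c "
from h import *
go(.5076,-.3443,.2316,85.6)
s=camera('side');t=camera('top')
crop('',s,310,110,80,70,8,'pics/i1.png')
crop('',t,370,170,110,100,6,'pics/i2.png')"
```

```text
time_s: 23.65
ee_pos: [0.5075, -0.3444, 0.2315]
ee_rot: [-0.996, 1.331, 0.996]
ft_force: [1.6, -0.2, 3.7]
opening: 0.0114
t 23.65 p [ 0.5075 -0.3444  0.2315] R cols x [ 0. -0. -1.] y [-0.959  0.282 -0.   ] z [ 0.282  0.959 -0.   ] op 0.0114 F [ 1.6 -0.2  3.7] T [-0.05 -0.2  -0.01] q [-0.27   0.074  0.081  0.    -1.577 -1.587]
shift units [-0. -0.  0.] cur yaw 73.59 turn units -2.402 per tilt fix (deg about tool y,z) [-0.   -0.01  0.  ]
```

View pics/i1.png

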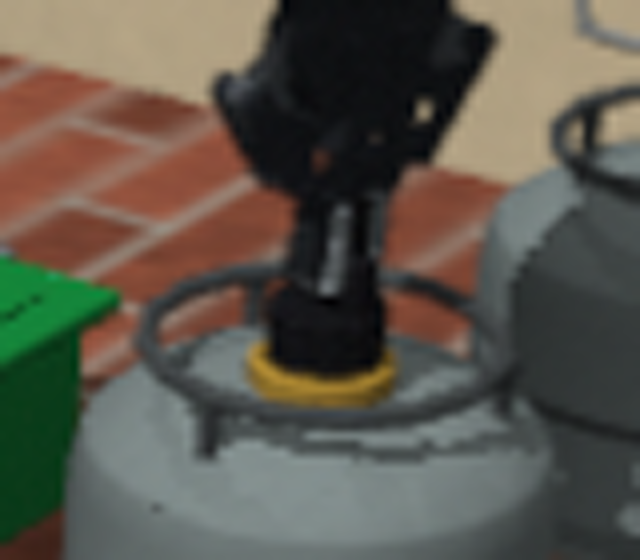

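View pics/i2.png

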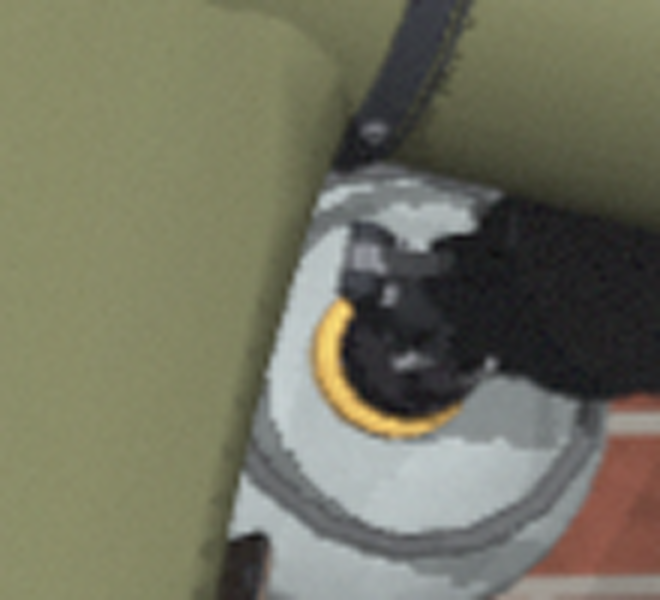

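```bash
python3 -m crank '[[[0.8,0,0,0,0,0,5],[0.8,0,0,0,0,0,5],[0.8,0,0,0,0,0,5],[0.8,0,0,0,0,0,5],[0.8,0,0,0,0,0,5]]]' 
python3 -c "
from h import *
go(.5076,-.3443,.2316,85.6)"
python3 -m crank '[[[0.8,0,0,0,0,0,5],[0.8,0,0,0,0,0,5],[0.8,0,0,0,0,0,5],[0.8,0,0,0,0,0,5],[0.8,0,0,0,0,0,5]]]' 
python3 -c "
from h import *
go(.5076,-.3443,.2316,85.6)"
```

```text
time_s: 24.25
ee_pos: [0.5075, -0.3443, 0.2315]
ee_rot: [-0.728, 1.445, 0.728]
ft_force: [1.5, 0.6, 4.1]
opening: 0.0111
t 24.25 p [ 0.5075 -0.3443  0.2315] R cols x [-0.  0. -1.] y [-0.804  0.595  0.   ] z [ 0.595  0.804 -0.   ] op 0.0111 F [1.5 0.6 4.1] T [ 0.31 -0.1   0.05] q [-0.27   0.074  0.081 -0.    -1.577 -1.938]
shift units [-0. -0.  0.] cur yaw 53.5 turn units -6.42 per tilt fix (deg about tool y,z) [ 0.   -0.   -0.01]
time_s: 24.75
ee_pos: [0.5078, -0.3436, 0.2315]
ee_rot: [-0.458, 1.521, 0.459]
ft_force: [0.8, 3.5, 4.7]
opening: 0.0113
t 24.75 p [ 0.5078 -0.3436  0.2315] R cols x [ 0.001  0.001 -1.   ] y [-0.552  0.834  0.001] z [0.834 0.552 0.001] op 0.0113 F [0.8 3.5 4.7] T [ 1.24 -0.39  0.09] q [-2.690e-01  7.400e-02  8.100e-02 -1.000e-03 -1.578e+00 -2.287e+00]
shift units [-0.   -0.01 -0.02] cur yaw 33.54 turn units -10.412 per tilt fix (deg about tool y,z) [ 0.    0.06 -0.03]
```

```bash
python3 -m crank '[[[0.1,0,0,0,0,0,5],[0,0,0,-0.05,0,0,5],[0,0,0,-0.05,0,0,5],[0,0,0,-0.05,0,0,5],[0,0,0,-0.05,0,0,5]]]' 40
python3 -c "
from h import *
go(.5076,-.3443,.2316,85.6)
s=camera('side')
crop('',s,310,110,80,70,8,'pics/i3.png')"
```

```text
time_s: 25.25
ee_pos: [0.5077, -0.3436, 0.236]
ee_rot: [-0.451, 1.524, 0.455]
ft_force: [3.4, 4.2, -3.7]
opening: 0.0111
t 25.25 p [ 0.5077 -0.3436  0.236 ] R cols x [-0.001  0.002 -1.   ] y [-0.547  0.837  0.002] z [ 0.837  0.547 -0.   ] op 0.0111 F [ 3.4  4.2 -3.7] T [ 1.3  -1.3  -0.04] q [-2.700e-01  7.500e-02  9.100e-02 -2.000e-03 -1.588e+00 -2.293e+00]
shift units [ 0.15 -0.02 -0.01] cur yaw 33.15 turn units -10.49 per tilt fix (deg about tool y,z) [-0.   -0.   -0.14]
```

View pics/i3.png

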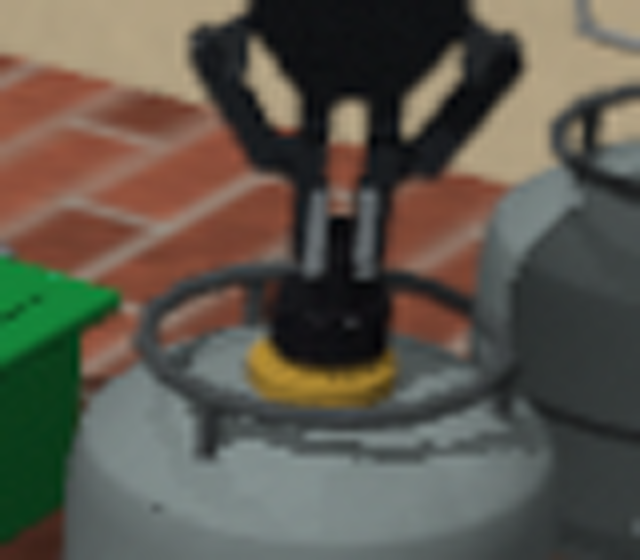

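```bash
python3 -m crank '[[[0,0,0,0,0,0.03,5],[0,0,0,-0.05,0,0,5],[0,0,0,-0.1,0,0,5],[0,0,0,-0.1,0,0,5],[0,0,0,-0.1,0,0,5]]]'
python3 -c "
from h import *
go(.5076,-.3443,.2316,85.6)"
python3 -m crank '[[[0,0,0,-0.1,0,0,5],[0,0,0,-0.1,0,0,5],[0,0,0,-0.1,0,0,5],[0,0,0,-0.1,0,0,5],[0,0,0,-0.1,0,0,5]]]'
python3 -c "
from h import *
go(.5076,-.3443,.2316,85.6)
s=camera('side')
crop('',s,310,100,80,70,8,'pics/i4.png')"
```

```text
time_s: 25.8
ee_pos: [0.5082, -0.3439, 0.2484]
ee_rot: [-0.453, 1.523, 0.452]
ft_force: [1.7, 3.5, -2.1]
opening: 0.0105
t 25.8 p [ 0.5082 -0.3439  0.2484] R cols x [ 0. -0. -1.] y [-0.546  0.838 -0.   ] z [ 0.838  0.546 -0.   ] op 0.0105 F [ 1.7  3.5 -2.1] T [ 0.94 -0.45  0.02] q [-0.269  0.076  0.113  0.    -1.608 -2.295]
shift units [ 0.56  0.   -0.02] cur yaw 33.1 turn units -10.499 per tilt fix (deg about tool y,z) [-0.   -0.    0.01]
time_s: 26.3
ee_pos: [0.5082, -0.344, 0.2633]
ee_rot: [-0.453, 1.523, 0.452]
ft_force: [-0.7, 0.3, -1.6]
opening: 0.0111
t 26.3 p [ 0.5082 -0.344   0.2633] R cols x [ 0. -0. -1.] y [-0.546  0.838 -0.   ] z [ 0.838  0.546 -0.   ] op 0.0111 F [-0.7  0.3 -1.6] T [-0.01  0.01  0.01] q [-0.269  0.078  0.142  0.    -1.635 -2.295]
shift units [ 1.06  0.   -0.02] cur yaw 33.1 turn units -10.501 per tilt fix (deg about tool y,z) [ 0.   -0.01  0.02]
```

View pics/i4.png

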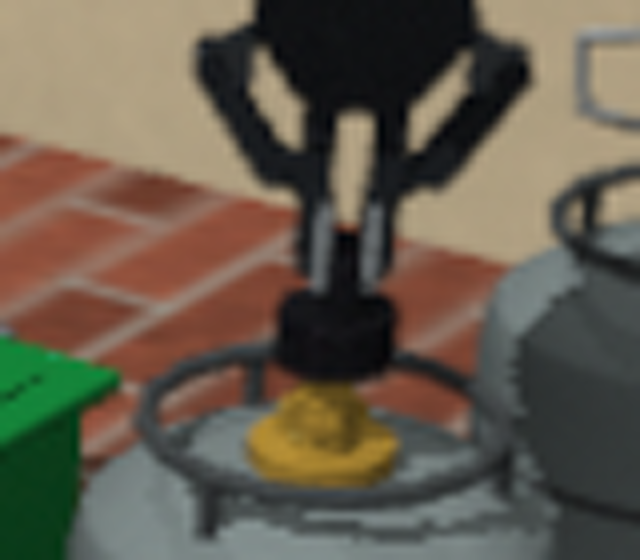

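Cap is off and the brass outlet shows. Lift to about 12 cm above.

```bash
python3 -m crank '[[[0,0,0,-0.4,0,0,5],[0,0,0,-0.7,0,0,5],[0,0,0,-0.7,0,0,5],[0,0,0,-0.7,0,0,5],[0,0,0,-0.4,0,0,5]]]'
python3 -m crank '[[[0,0,0,-0.1,0,0,5],[0,0,0,0,0,0,5],[0,0,0,0,0,0,5],[0,0,0,0,0,0,5],[0,0,0,0,0,0,5]]]'
python3 -c "
from h import *
go(.5076,-.3443,.2316,85.6)
s=camera('side');t=camera('top')
for l in('gas_cap','kettle','jebena'):
  for n in('top','side'):
    for d in masks_of(n,l):print(n,l,round(d['conf'],2),np.round(d['uv']))
cv2.imwrite('pics/j1.png',s[:,:,::-1]);cv2.imwrite('pics/j2.png',t[:,:,::-1])"
```

```text
time_s: 26.85
ee_pos: [0.5083, -0.3441, 0.3528]
ee_rot: [-0.454, 1.521, 0.451]
ft_force: [-0.4, 0.2, 0.1]
opening: 0.0107
time_s: 27.35
ee_pos: [0.5082, -0.3437, 0.352]
ee_rot: [-0.452, 1.524, 0.453]
ft_force: [0.1, 0.0, -0.6]
opening: 0.0109
t 27.35 p [ 0.5082 -0.3437  0.352 ] R cols x [-0.001  0.001 -1.   ] y [-0.546  0.838  0.001] z [ 0.838  0.546 -0.001] op 0.0109 F [ 0.1  0.  -0.6] T [-0.   -0.01  0.02] q [-0.269  0.112  0.342 -0.    -1.802 -2.295]
shift units [ 4.01 -0.01 -0.02] cur yaw 33.11 turn units -10.498 per tilt fix (deg about tool y,z) [-0.   -0.04 -0.07]
top gas_cap 0.82 [456. 221.]
top gas_cap 0.47 [337. 238.]
top gas_cap 0.22 [170. 209.]
side gas_cap 0.6 [311. 221.]
side gas_cap 0.55 [389. 218.]
side gas_cap 0.45 [352. 112.]
top kettle 0.6 [264. 154.]
top kettle 0.57 [158. 176.]
side kettle 0.7 [214. 210.]
top jebena 0.64 [327. 141.]
side jebena 0.8 [249. 181.]
side jebena 0.39 [348. 182.]
```

View pics/j1.png

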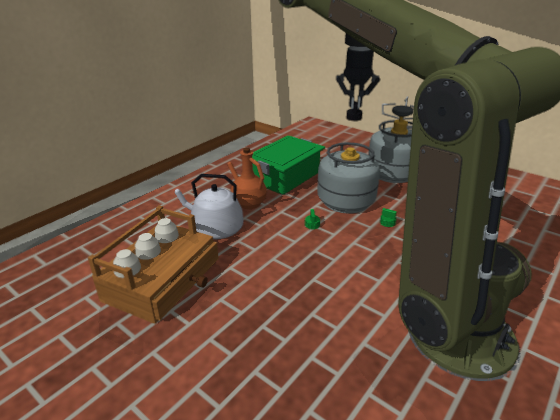

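View pics/j2.png

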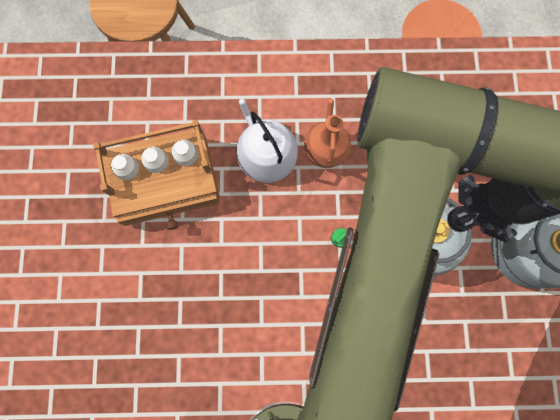

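```bash
python3 -c "
from workcell import *
print(finish_job())"
```

```text
the job is handed in; nothing more can be done
None
```

The job is done and handed in at about 27.8 s on the robot's clock, out of the 61 s allowed. No verdict came back.

- **Lighter and drawer:** The lighter was laid flat in the drawer, along its width, before anything else. I then pushed the knob until the drawer hit a hard stop at about 23 N. While I was releasing the lighter, something pushed back on the gripper with about 7 N, probably the rack's mouth. I backed off about 4 mm and it cleared.
- **Thread:** This one is left-handed. Turning it 2° anticlockwise met about 0.4 N m, so I stopped there. Turning it clockwise was free (under 0.1 N m), so I turned it about 52° in all.
- **Cap:** It lifted straight off. It is held about 12 cm above where it sat, over the cylinder, with a 40 N grip set.

**Last checks**
- The gripper opening was steady at 11 mm on the 12 mm bar, and the wrist force was near zero.
- The pictures show the bare brass outlet, and the kettle and jebena where they were.
- The drawer front in the picture fits shut to about 2 mm, but only if I take the front board to sit in front of the case. My first fit, with the board recessed, read about 5 mm open. The hard stop and the pictures support it being shut.
- I could not see the lighter after the drawer closed.

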